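# Disinfect all three sides of a shampoo bottle at the UV lamp

### The arm

A 6-joint arm with a two-finger parallel gripper is mounted at the origin on the work surface. World frame = base frame: x ahead of the robot, y to its left, z up, the work surface at z = 0. Lengths are in mm, angles in rad, forces in N, time in s.
With the tool pointing down it reaches from about 350 to 875 mm from the base axis. Payload 4.2 kg.
Tool frame: the origin (TCP) lies midway between the tips of the shut fingers; the grasp point (between the pads) lies 19 mm behind it; z points along the fingers, y is the direction in which the jaws open and shut (so a half turn about z gives the same grasp; the last joint's range is limited). The gripper opens to 85 mm and grips with 20 to 120 N. Pads are 22 mm wide; open, the fingers measure 114 mm over their backs; the gripper's body (76 mm by 85 mm) begins 54 mm behind the grasp point. The pads swing forward as they close: fully open they stand 13 mm farther back than shut.
Start: joints at [1.524, 0.385, 0.008, 0, -1.194, -0.259], TCP at [188.128, 595.992, 191.912] pointing down, gripper open.
Joint ranges: [-3.14, 3.14], [-1.21, 2.06], [-1.07, 1.41], [-3.16, 2.05], [-2.99, -0.16], [-3.1, 3.1]. Speed limits (rad/s): [2.79, 2.79, 3.14, 3.14, 3.14, 3.14].

### API

Orientations are given as a unit quaternion [x, y, z, w].
In Python, from bench import readout, optics, workorder, nets gives the robot as it stands. The module is installed in compiled form; this text tells all that it offers.
- The arm moves only by the tool move_arm, never from a script. Its argument "steps" is a list of rows, each a list of 7 numbers: the opening, from -1 (shut) to 1 (fully open), so that 0 is half open, then the shift along the world's x, y, z in mm, then the turn, a rotation vector about the world's x, y, z in rad. In form: [[gripper, tx, ty, tz, wx, wy, wz], ...]. A call has 1 to 5 rows; each row is the pose to reach, as a shift and turn from the pose commanded when the call began; what a row does not reach only later rows make up. A row lasts 1/12 s, in which the tool goes at most 41.7 mm and 7.16 degrees, less where a joint would pass 70% of its speed; a pose out of reach is approached as far as the arm can. A call with a gripper value outside its range is refused whole. The fingers move at their own pace and stop on an object; the grip force is fixed at half the most. Time passes only in rows, so rows that repeat a pose let the fingers close. It gives the time, the measured TCP pose, the force and the opening at its end, in the units of the state.
- readout.read_state(): the state, without advancing time (a new reading comes with each control period).
- optics.get_image(name): name is "side" or "top"; returns a dict with "frame" (400x640x3 uint8, blue, green, red), "fx", "fy", "cx", "cy" (pixels), "k1" (the pictures are not rectified: a ray, as slopes to the right and down, at radius r is drawn at 1 + k1 r^2 times it, then the intrinsics apply), "rvec" (rotation vector, rad) and "tvec" (3), from world to camera coordinates, as OpenCV has them. Camera axes: x right, y down, z forward; pixel columns grow to the right and rows downward; lengths in mm; the calibration is good to about 2 mm. A picture is of the moment at which its call begins. There is no depth.
- workorder.job_done(): hands the job in, once; it reports no verdict.
Trained networks look in a picture, given as the dict that the camera call returned (one of the last four; its "shot" number tells which), for a name from the list of things; names that differ only in an ending like _2 or _b are one class to them, and where a whole thing is asked for, a point or a joint stands for the part that bears it (a point fixed in the world has none). Each returns a list of dicts, best first, with "conf" (0 to 1); they miss things now and then, are a little off and sometimes report something else, mostly with a low value. They report only what shows in the picture. A call takes as long as a camera call. They do not tell look-alikes from the thing itself.
- nets.silhouettes(name, picture): "region" (400x640 bool, what is visible of it) and "extent" ([left, top, right, bottom] in pixels, round what is visible of it).
- nets.tip_of(name, picture): "uv" ([column, row] in pixels: a listed point, or the origin of a listed thing).
The state is a dict: "clock": time; "joints": joint angles; "joint_vel": joint speeds; "joint_efforts": joint torques, N m; "position": TCP position; "ee_rot": TCP orientation; "contact_force": force on the tool from outside, world axes, zero at the start; "wrist_torque": the same for the moment, N m; "gripper_width": finger opening in mm.
Only numpy, scipy, OpenCV 4.12 (cv2) and the standard library are available. Lean on these libraries where they do the work, as an engineer would, in place of code of your own. Each camera call takes 0.05 s, during which the arm holds its last target.

### The job

Disinfect the three-sided shampoo bottle: hold it up to the UV lamp so that one flat side at a time faces the lamp's tilted glass squarely and centrally, about 8 cm away, for a second or two, first the side below the cap's lip, then the next after a third of a turn of the bottle clockwise (seen from its cap end), then the last after another third clockwise. Then set it down upright on the glass shelf again, without dropping it, and let go. Do not bump the lamp, and leave the other things where they are.

Things in the scene. Friction and masses are not known exactly. Their poses are not given: they have to be found in the camera images.
- bottle: White plastic shampoo bottle, 156 mm tall, 105 to 210 g, standing on the shelf. Body: upright prism of rounded triangular section, 105 mm tall, flat sides 28 mm from the axis and 55 mm wide, rounded corners 44 mm from the axis. Origin: centre of the underside; z up the axis, x out through side a and the cap's lip. At the start the lip points away from the robot (+x), up to 55 degrees either way.
- cap (a point): The place to grip: on the bottle's axis, 136 mm above its base, inside the round white cap, 42 mm across, which reaches from 113 to 156 mm. A lip 16 mm wide and 5 mm thick sticks out 10 mm from the cap's top edge towards the bottle's +x, over side a: close the fingers along the bottle's y to keep off it. Axes as the bottle's.
- side_a (a point): Middle of the flat side below the lip (shown first): 28 mm from the axis, 55 mm above the base, in the bottle's +x direction. Its z axis points straight out of that side, its x axis up along the bottle.
- side_b (a point): Middle of the side shown second, 120 degrees counter-clockwise from side a seen from above (so that turning the bottle 120 degrees clockwise brings it where a was). Axes as for side_a.
- side_c (a point): Middle of the side shown last, 240 degrees counter-clockwise from side a seen from above. Axes as for side_a.
- lamp_glass (a point): Centre of the round glass, 86 mm across, of the UV lamp. z points straight out of the glass, towards the robot and 35 degrees down from level; x is level; y points down along the glass. A side shown squarely has its z opposite to this z, so the bottle leans 35 degrees, cap towards the robot. Show its middle 85 mm out (50 to 125 will do), within 35 mm sideways and 17 degrees of square.
- lamp: The fixed UV lamp: grey round head, 100 mm across and 45 mm deep, its glass centre 265 mm above the tiles, on a steel post 100 mm behind the glass centre with a foot plate 110 x 100 mm; 307 mm tall. Origin on the tiles under the glass centre; x points from the glass to the post.
- shelf: Fixed frosted glass shelf, 220 mm (x) by 480 mm (y), its top 50 mm above the tiles. Origin on the tiles under its centre.
- tumbler: White ceramic tumbler, open at the top, 74 mm across, 92 mm tall, on the shelf. Origin: centre of its underside. To be left alone.
- jar: Round white plastic jar with a grey screw lid, 76 mm across, 75 mm tall, on the shelf. Origin: centre of its underside. To be left alone.
- pumice: Black pumice stone, 100 x 50 x 34 mm, lying on the shelf. Origin: centre of its underside. To be left alone.
- comb: Clear acrylic comb, 160 mm long (y), 33 mm wide, 6 mm thick, lying on the shelf. Origin under its middle. To be left alone.
- soap_dish: White ceramic dish, 95 x 140 x 26 mm, with a bar of soap, on the tiles. Origin: centre of its underside. To be left alone.
- nail_brush: Wooden nail brush, 45 x 100 x 38 mm, on the tiles. Origin: centre of its underside. To be left alone.
- basin: Round steel bowl, 130 mm across, 60 mm tall, on the tiles. Origin: centre of its underside. To be left alone.
Things that resemble listed ones, but are neither listed nor needed, are in the scene too. What is shaped like the bottle but yellow is not meant.

How it is judged:
By the outcome, as a careful person would: the job done as asked, in the order asked, and still so for the second after the job is handed in, with the robot touching nothing.
It also fails if it takes over 72 s, if anything falls off the work surface, if the arm or the gripper's body presses on something with over 40 N, if the wrist force passes 120 N, or if a joint passes its speed limit or range.

## Working session

There is one attempt and no reset: what is moved stays moved. The work goes in short steps, Python scripts to look and compute and a tool call to move; the robot and the scene stay as the last step left them, time stands still between calls to the robot, and variables do not carry over. Pictures are saved under pics/ and viewed, and the job is handed in when it is done.

Besides the shell and the picture viewer there is one more tool, called after ">>>" as name([rows], argument=value, ...), one row to a line, values as JSON. move_arm: Moves the arm, as the interface text tells. Its arguments: {"type":"object","properties":{"steps":{"type":"array","items":{"type":"array","items":{"type":"number"}}}},"required":["steps"]}

```bash
mkdir -p pics
python3 - <<'E'
from bench import readout, optics, workorder, nets
import cv2
s=readout.read_state(); print({k:s[k] for k in s})
for n in ("side","top"):
    p=optics.get_image(n); cv2.imwrite(f"pics/{n}0.png",p["frame"]); print(n,{k:p[k] for k in p if k!="frame"})
    for t in ("bottle","cap","side_a","lamp_glass","lamp","shelf","tumbler","jar","pumice"):
        for f in ("tip_of",):
            print(t,[( [round(float(x)) for x in d["uv"]],round(float(d["conf"]),2)) for d in nets.tip_of(t,p)][:4])
    print("sil",[( [round(float(x)) for x in d["extent"]],round(float(d["conf"]),2)) for d in nets.silhouettes("bottle",p)][:4])
E
```

```text
{'clock': 0.0, 'joints': array([ 1.52360875e+00,  3.85571552e-01,  6.62890594e-03, -4.80506366e-04,
       -1.19398958e+00, -2.58571825e-01]), 'joint_vel': array([-0.00157847,  0.000513  , -0.00042466,  0.00026349, -0.00097899,
       -0.00069515]), 'joint_efforts': array([-6.51799928e-04, -3.92291486e+01,  1.88401580e+01,  4.18607309e+00,
       -4.63016637e-03,  3.71000963e-07]), 'position': array([187.94257058, 595.37757338, 190.81656767]), 'ee_rot': array([ 9.88322551e-01, -1.52372389e-01, -1.09393756e-04,  1.08554637e-03]), 'contact_force': array([ 0.24612768,  0.85533326, -0.39122814]), 'wrist_torque': array([ 0.04434941, -0.02483151,  0.01383743]), 'gripper_width': 85.73691837666796}
side {'fx': 387.8576409838773, 'fy': 387.8576409838773, 'cx': 320.90156635901604, 'cy': 197.34824525841952, 'k1': 0.0009576657567689315, 'rvec': array([ 0.19122868, -2.89003642,  1.12220745]), 'tvec': array([ 587.74749103,  141.53199933, 1315.49514413]), 'shot': 1}
bottle [([336, 226], 0.96), ([273, 258], 0.86)]
cap [([268, 233], 0.92), ([332, 196], 0.63)]
side_a [([279, 249], 0.94), ([333, 206], 
[... 316 characters left out ...]
3928623245699, 'fy': 381.3928623245699, 'cx': 322.4724401439401, 'cy': 207.18089792428148, 'k1': 0.02039262417405983, 'rvec': array([ 2.15650416, -2.02708438,  0.24641181]), 'tvec': array([  16.35160715,  611.20060724, 1029.92966116]), 'shot': 2}
bottle [([320, 232], 0.84), ([287, 171], 0.84)]
cap [([323, 220], 0.91), ([286, 156], 0.81), ([322, 233], 0.17)]
side_a [([316, 218], 0.98), ([319, 237], 0.96), ([280, 163], 0.84), ([291, 164], 0.75)]
lamp_glass [([223, 175], 0.98)]
lamp []
shelf [([376, 242], 0.77)]
tumbler [([382, 234], 0.57)]
jar [([434, 228], 0.66)]
pumice [([352, 223], 0.64), ([213, 265], 0.47), ([324, 224], 0.44)]
sil [([305, 210, 335, 244], 0.9), ([272, 148, 300, 187], 0.69)]
```

View pics/side0.png

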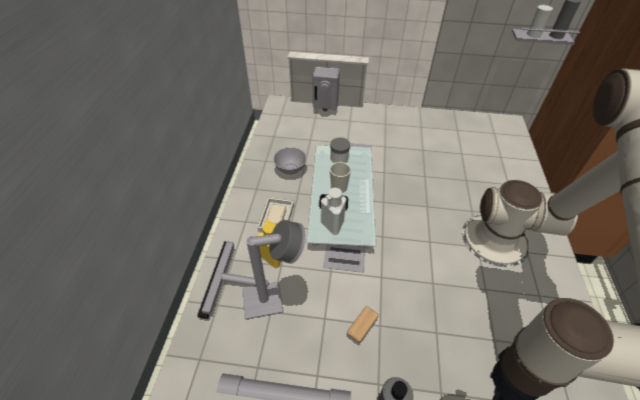

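View pics/top0.png

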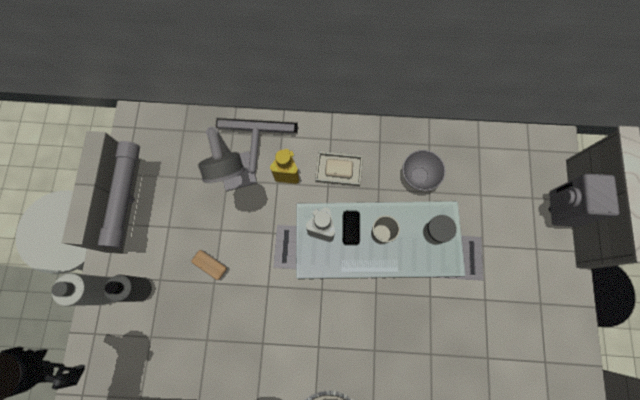

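Run:
```python
import cv2
a=cv2.imread("pics/side0.png"); b=cv2.imread("pics/top0.png")
cv2.imwrite("pics/side0c.png",cv2.resize(a[140:290,220:420],None,fx=4,fy=4,interpolation=cv2.INTER_CUBIC))
cv2.imwrite("pics/top0c.png",cv2.resize(b[130:280,200:400],None,fx=4,fy=4,interpolation=cv2.INTER_CUBIC))
```

```text
(no output)
```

View pics/side0c.png

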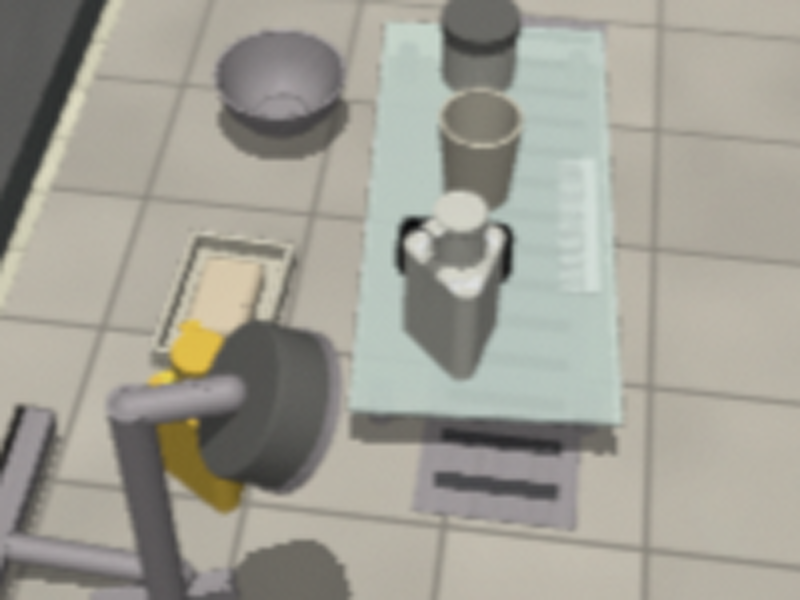

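View pics/top0c.png

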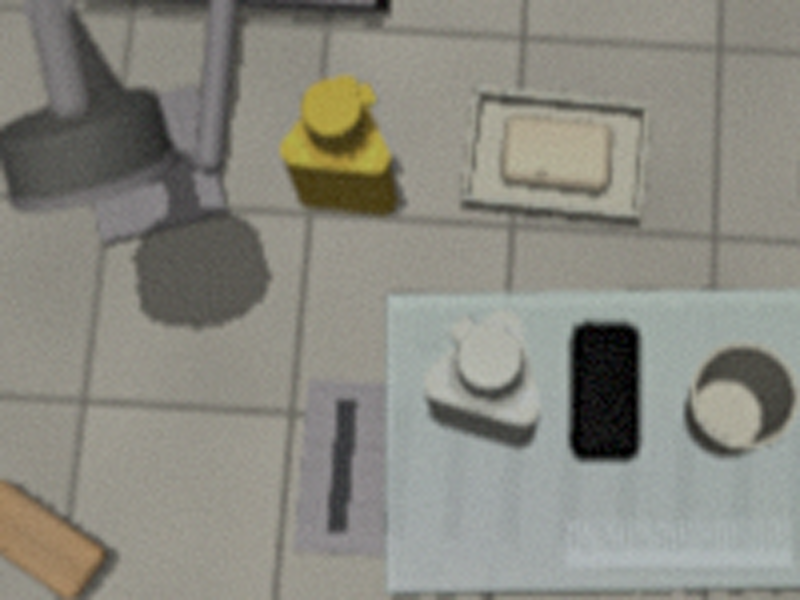

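The white bottle on the shelf at side (336,226) and top (320,232) is the one meant. The one at side (273,258), top (287,171) has the same shape but is yellow and off the shelf, so it is not meant. In the enlarged crops the white bottle's lip points up-left in the top view, which is roughly +x turned towards +y. Next I fit the poses.

```bash
cat > h.py <<'E'
import numpy as np, cv2, pickle
from scipy.optimize import least_squares, minimize
def proj(p,X):
    X=np.atleast_2d(X).astype(float); R=cv2.Rodrigues(p["rvec"])[0]
    c=X@R.T+p["tvec"]; u=c[:,:2]/c[:,2:]; u=u*(1+p["k1"]*(u**2).sum(1,keepdims=True))
    return u*[p["fx"],p["fy"]]+[p["cx"],p["cy"]]
def tri(ps,uvs,x0=(500,0,100)):
    r=least_squares(lambda X:np.concatenate([proj(p,X)[0]-u for p,u in zip(ps,uvs)]),x0); return r.x,np.abs(r.fun).max()
def body():
    # rounded triangle: sides 28 from axis, corners reach 44 ; corner r: 2*(28-r)+r=44 -> r=12
    r=12;d=2*(28-r);pts=[]
    for k in range(3):
        c=np.radians(60+120*k); 
        for t in np.linspace(-60,60,7):
            a=c+np.radians(t); pts.append([d*np.cos(c)+r*np.cos(a),d*np.sin(c)+r*np.sin(a)])
    b=np.array(pts); B=np.vstack([np.c_[b,np.full(len(b),z)] for z in (0,105)])
    t=np.linspace(0,2*np.pi,24); C=np.vstack([np.c_[21*np.cos(t),21*np.sin(t),np.full(24,z)] for z in (105,156)])
    L=np.array([[x,y,z] for x in (0,31) for y in (-8,8) for z in (151,156)],float)
    return [B,C,L]
def cyl(p0,p1,r):
    p0,p1=np.array(p0,float),np.array(p1,float);a=(p1-p0)/np.linalg.norm(p1-p0)
    u=np.cross(a,[.3,.5,.8]);u/=np.linalg.norm(u);v=np.cross(a,u);t=np.linspace(0,2*np.pi,24)
    ring=r*(np.outer(np.cos(t),u)+np.outer(np.sin(t),v)); return np.vstack([p0+ring,p1+ring])
def mask(p,parts,s=4):
    m=np.zeros((400*s,640*s),np.uint8)
    for P in parts:
        h=cv2.convexHull(np.float32(proj(p,P)*s+(s-1)/2)); cv2.fillConvexPoly(m,np.int32(np.round(h)),1)
    return cv2.resize(m.astype(np.float32),(640,400),interpolation=cv2.INTER_AREA)
def Rz(a): c,s=np.cos(a),np.sin(a); return np.array([[c,-s,0],[s,c,0],[0,0,1.]])
E
python3 - <<'E'
from h import *
from bench import optics,nets
S=optics.get_image("side");T=optics.get_image("top"); ps=[S,T]
pickle.dump(ps,open("ps.pkl","wb"))
out={}
for t in ("bottle","lamp","lamp_glass"):
    out[t]=[nets.silhouettes(t,p) for p in ps]
    print(t,[[( [round(float(x)) for x in d["extent"]],round(float(d["conf"]),2)) for d in l] for l in out[t]])
for t in ("bottle","cap","side_a","lamp_glass"):
    print(t,[[( [round(float(x),1) for x in d["uv"]],round(float(d["conf"]),2)) for d in nets.tip_of(t,p)] for p in ps])
pickle.dump(out,open("sil.pkl","wb"))
E
```

```text
bottle [[([322, 189, 350, 238], 0.88), ([259, 221, 282, 267], 0.7)], [([305, 212, 334, 240], 0.85), ([273, 149, 299, 186], 0.74), ([343, 207, 360, 243], 0.58)]]
lamp [[([242, 223, 303, 319], 0.56)], [([200, 126, 256, 192], 0.75)]]
lamp_glass [[([243, 220, 310, 318], 0.88), ([322, 189, 351, 235], 0.58)], [([198, 127, 257, 195], 0.96)]]
bottle [[([275.0, 257.3], 0.69), ([334.6, 193.9], 0.69), ([337.0, 224.5], 0.66)], [([287.6, 172.8], 0.73), ([322.5, 233.3], 0.63)]]
cap [[([270.5, 230.9], 0.95), ([332.8, 196.9], 0.58)], [([284.7, 157.5], 0.75), ([323.5, 220.8], 0.61)]]
side_a [[([341.5, 214.7], 0.94), ([281.3, 247.7], 0.93), ([269.8, 239.7], 0.91), ([266.1, 250.7], 0.91), ([326.0, 218.0], 0.77)], [([316.9, 218.8], 0.74), ([318.5, 233.3], 0.68), ([280.5, 162.2], 0.65), ([291.9, 163.2], 0.62), ([329.7, 223.7], 0.61), ([288.4, 177.7], 0.56), ([333.9, 168.4], 0.51)]]
lamp_glass [[([292.5, 242.3], 0.79)], [([222.3, 173.3], 0.9), ([324.8, 220.5], 0.61), ([335.7, 171.9], 0.51)]]
```

Run:
```python
from h import *
ps=pickle.load(open("ps.pkl","rb"));sil=pickle.load(open("sil.pkl","rb"))
X,e=tri(ps,[(332.8,196.7),(323.3,220.6)]);print("cap tri",X,e)
X2,e2=tri(ps,[(336.6,225),(321.5,232.8)]);print("base tri",X2,e2)
L,e3=tri(ps,[(292.6,242.5),(222.5,174)]);print("lamp glass tri",L,e3)
obs=[sil["bottle"][0][0]["region"],sil["bottle"][1][0]["region"]]
def parts(q): R=Rz(q[3]); return [P@R.T+np.array(q[:3]) for P in body()]
def cost(q): return sum(np.abs(mask(p,parts(q))-o).sum() for p,o in zip(ps,obs))
for fz in (True,False):
  res=[]
  for a in np.radians(range(-55,56,10)):
    x0=[X[0],X[1],50,a]
    f=(lambda v:cost([v[0],v[1],50,v[2]])) if fz else cost
    s=np.array([x0[0],x0[1],a] if fz else x0)
    st=np.array([6,6,.15] if fz else [6,6,6,.15]); sim=np.vstack([s]+[s+np.eye(len(s))[i]*st for i in range(len(s))])
    r=minimize(f,s,method="Nelder-Mead",options=dict(initial_simplex=sim,xatol=.02,fatol=.1)); res.append((r.fun,*np.round(r.x[:-1],1),round(np.degrees(r.x[-1]),1)))
  print(sorted(res)[:4])
# lamp
ob=[sil["lamp_glass"][0][0]["region"],sil["lamp_glass"][1][0]["region"]]
def lp(q):
    x,y,a=q; R=Rz(a); n=np.array([-np.cos(.6109),0,-np.sin(.6109)]); g=np.array([0,0,265.])
    P=[cyl(g,g-45*n,50),cyl([100,0,0],[100,0,300],10)]
    P.append(cyl(g-40*n,[100,0,295],9))
    P.append(np.array([[100+i*55,j*50,k] for i in(-1,1) for j in(-1,1) for k in (0,6)],float))
    return [p@R.T+[x,y,0] for p in P]
cl=lambda q:sum(np.abs(mask(p,lp(q))-o).sum() for p,o in zip(ps,ob))
res=[]
for a in np.radians(range(-40,60,20)):
    s=np.array([L[0],L[1],a]); sim=np.vstack([s]+[s+np.eye(3)[i]*[15,15,.2][i] for i in range(3)])
    r=minimize(cl,s,method="Nelder-Mead",options=dict(initial_simplex=sim)); res.append((r.fun,*r.x))
res.sort();print(res[:3],np.degrees(res[0][3]))
q=res[0][1:]
for i,p in enumerate(ps):
    f=p["frame"].copy()
    for P in lp(q): cv2.polylines(f,[np.int32(cv2.convexHull(np.float32(proj(p,P))))],1,(0,0,255),1)
    c=[(210,190,150,140),(180,100,150,140)][i]
    f=f[c[1]:c[1]+c[3],c[0]:c[0]+c[2]]
    o=p["frame"][c[1]:c[1]+c[3],c[0]:c[0]+c[2]]
    cv2.imwrite(f"pics/l{i}.png",cv2.resize(np.hstack([o,f]),None,fx=2.6,fy=2.6,interpolation=cv2.INTER_CUBIC))
```

```text
cap tri [549.22763296  48.21353256 180.98550764] 0.7812196496352612
base tri [536.08387382  52.73139926  51.54086013] 0.6079956280398733
lamp glass tri [628.44249725 296.87288466 270.26844417] 0.09829063818801842
[(np.float64(80.5625), np.float64(546.5), np.float64(52.5), np.float64(47.1)), (np.float64(81.125), np.float64(546.8), np.float64(52.1), np.float64(46.3)), (np.float64(81.4375), np.float64(546.6), np.float64(52.4), np.float64(47.4)), (np.float64(82.0), np.float64(546.8), np.float64(52.3), np.float64(46.9))]
[(np.float64(80.125), np.float64(546.5), np.float64(52.5), np.float64(50.3), np.float64(47.2)), (np.float64(80.625), np.float64(546.6), np.float64(52.5), np.float64(50.4), np.float64(47.0)), (np.float64(81.0625), np.float64(546.8), np.float64(52.4), np.float64(50.6), np.float64(47.3)), (np.float64(81.3125), np.float64(546.8), np.float64(52.4), np.float64(49.8), np.float64(46.4))]
[(np.float64(664.0625), np.float64(627.7943032911851), np.float64(294.0583075266594), np.float64(0.31151975344652527)), (np.float64(664.1875), np.float64(627.8380886663878), np.float64(295.3560433587708), np.float64(0.30364658716928977)), (np.float64(664.3125), np.float64(628.3612466848647), np.float64(294.414331192344), np.float64(0.3177893883630232))] 17.84876710744188
```

View pics/l0.png

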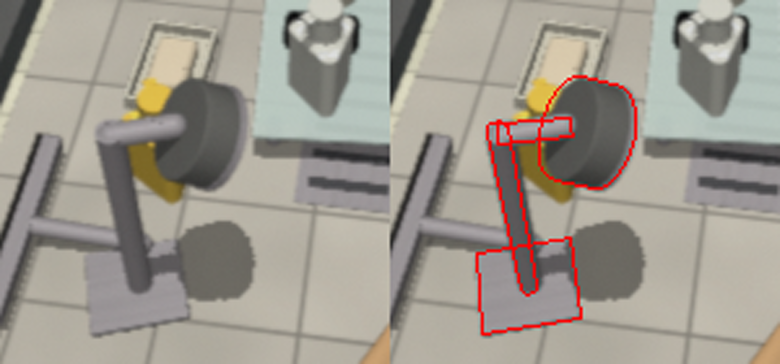

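View pics/l1.png

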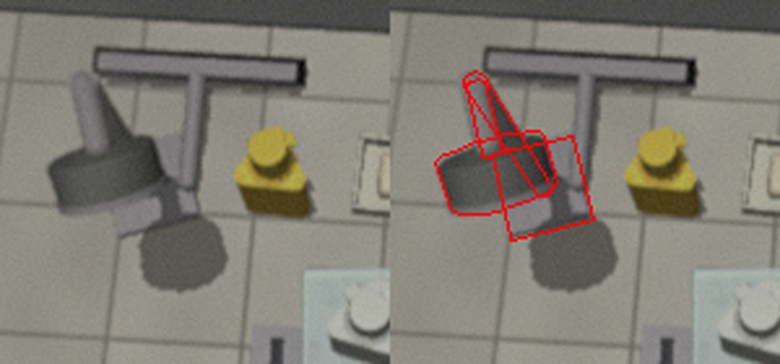

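The overlay of the fitted lamp matches its head, post and foot: glass at about (628, 295, 265) mm, facing azimuth 17.8°. The bottle is at about (546.5, 52.5), base z = 50, lip yaw about 47°; the free-height fit gave 50.3. I'll move above it now.

>>> move_arm([
  [1,15,-24,15,0,0,0.056],
  [1,33,-51,30,0,0,0.112],
  [1,51,-78,45,0,0,0.168],
  [1,70,-106,55,0,0,0.225],
  [1,90,-136,65,0,0,0.2815],
])

```text
clock: 2.32
position: [278.7, 459.1, 257.8]
ee_rot: [1.0, -0.01, 0.0, -0.001]
contact_force: [1.1, 0.7, 0.4]
gripper_width: 85.4
```

>>> move_arm([
  [1,18,-27,10,0,0,0.056],
  [1,36,-54,20,0,0,0.112],
  [1,54,-81,25,0,0,0.168],
  [1,72,-108,30,0,0,0.225],
  [1,90,-136,35,0,0,0.2815],
])

```text
clock: 2.73
position: [368.7, 322.6, 292.6]
ee_rot: [0.992, 0.13, 0.0, -0.0]
contact_force: [1.2, 0.7, -0.9]
gripper_width: 85.3
```

>>> move_arm([
  [1,18,-27,0,0,0,0.056],
  [1,36,-54,0,0,0,0.112],
  [1,54,-81,0,0,0,0.168],
  [1,72,-108,0,0,0,0.225],
  [1,90,-136,0,0,0,0.2815],
])

```text
clock: 3.15
position: [458.7, 186.6, 292.3]
ee_rot: [0.964, 0.268, 0.0, -0.0]
contact_force: [-0.8, -0.3, -0.4]
gripper_width: 85.6
```

>>> move_arm([
  [1,18,-27,0,0,0,0.056],
  [1,36,-54,0,0,0,0.112],
  [1,54,-81,0,0,0,0.168],
  [1,72,-108,0,0,0,0.225],
  [1,88,-135,0,0,0,0.2815],
])

```text
clock: 3.57
position: [546.9, 51.5, 292.0]
ee_rot: [0.917, 0.4, 0.0, 0.0]
contact_force: [-0.4, 1.1, 0.5]
gripper_width: 85.5
```

```bash
cat >> h.py <<'E'
from scipy.spatial.transform import Rotation as Rot
def st():
    from bench import readout
    s=readout.read_state(); R=Rot.from_quat(s["ee_rot"]).as_matrix()
    print("t",round(s["clock"],2),"pos",s["position"].round(1),"x",R[:,0].round(3),"z",R[:,2].round(3),"q",s["joints"].round(2),"F",s["contact_force"].round(1),"w",round(s["gripper_width"],1)); return s
E
python3 - <<'E'
from h import *
from bench import optics
s=st()
for i,n in enumerate(("side","top")):
    p=optics.get_image(n);f=p["frame"].copy(); g=f.copy()
    q=[546.5,52.5,50,np.radians(47)];R=Rz(q[3])
    for P in body(): cv2.polylines(g,[np.int32(np.round(cv2.convexHull(np.float32(proj(p,P@R.T+q[:3])))))],1,(0,0,255),1)
    c=proj(p,[546.5,52.5,150])[0].astype(int); sl=(slice(c[1]-50,c[1]+50),slice(c[0]-50,c[0]+50))
    cv2.imwrite(f"pics/b{i}.png",cv2.resize(np.hstack([f[sl],g[sl]]),None,fx=4,fy=4,interpolation=cv2.INTER_CUBIC))
E
```

```text
t 3.57 pos [546.9  51.5 292. ] x [0.68  0.733 0.   ] z [ 0.  0. -1.] q [ 0.39  0.2  -0.    0.   -1.37  2.  ] F [-0.4  1.1  0.5] w 85.5
```

View pics/b0.png

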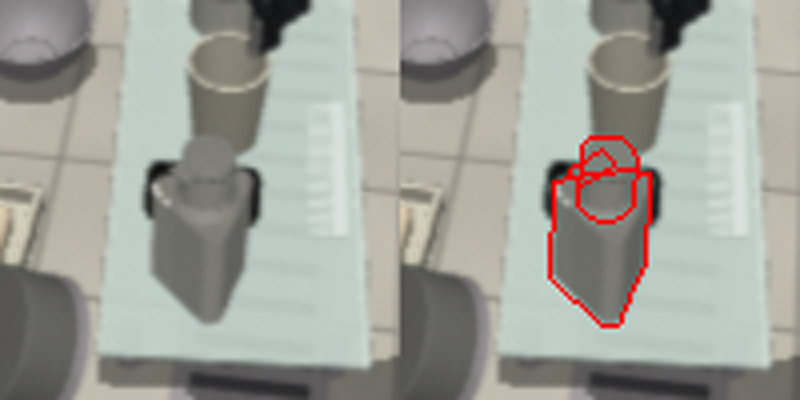

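View pics/b1.png

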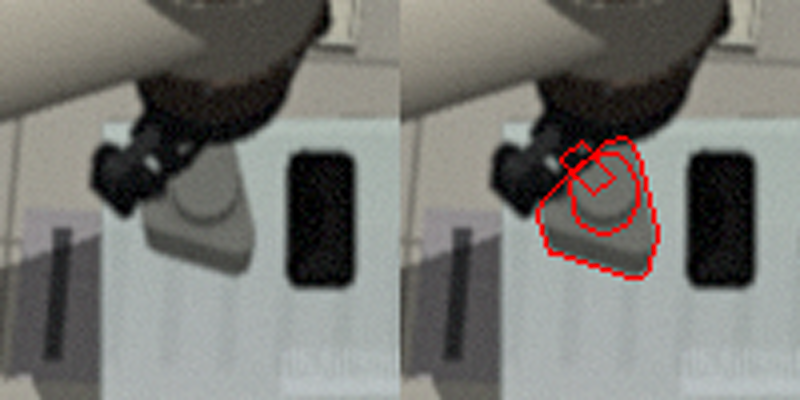

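```bash
cat > ik.py <<'E'
from h import *
def rx(a): return Rot.from_euler('x',a).as_matrix()
def ry(a): return Rot.from_euler('y',a).as_matrix()
q=np.array([.39,.2,0,0,-1.37,2.0])
R0=Rz(.39)@ry(.2)@ry(1.37)@rx(-2.0)
def j6(tx_az_body, beta, j1, b, xdir):
    z=-b; x=xdir; y=np.cross(z,x); R=np.c_[x,y,z]
    C=R0.T@np.c_[[.68,.733,0],np.cross([0,0,-1],[.68,.733,0]),[0,0,-1]]
    M=ry(-beta)@Rz(-j1)@R@C.T   # = Rx(j4)Ry(-j5)Rx(-j6)
    sols=[]
    t=np.arccos(np.clip(M[0,0],-1,1)) # Ry(t), t=-j5>0
    a=np.arctan2(M[1,0],-M[2,0]); r=rx(-a)@M; r=ry(-t)@r
    g=np.arctan2(r[2,1],r[1,1]); return np.degrees([a,-t,-g])
if __name__=="__main__":
    al=np.radians(17.8);b=np.array([-.5736*np.cos(al),-.5736*np.sin(al),.8192]); n=np.array([.8192*np.cos(al),.8192*np.sin(al),.5736])
    print(j6(0,.2,.39,np.array([0,0,1.]),np.array([.68,.733,0])))
    for j1 in (48,54,60):
        for be in (20,28,36):
            print(j1,be,j6(0,np.radians(be),np.radians(j1),b,n).round(1))
E
python3 ik.py
```

```text
[ 5.67556375e-16 -7.84952321e+01  1.14591559e+02]
48 20 [-25.7 -41.7  44.5]
48 28 [-30.5 -34.7  38.4]
48 36 [-37.9 -28.   29.8]
54 20 [-29.1 -44.3  37.2]
54 28 [-33.9 -37.5  30.8]
54 36 [-41.  -31.1  22.2]
60 20 [-31.7 -47.2  30.4]
60 28 [-36.4 -40.6  23.9]
60 36 [-43.1 -34.4  15.5]
```

The overlay agrees with the white bottle in both views: cap at side crop (209,160) and top crop (205,190). The shoulder offset leaves too little last-joint range for 240° of turn with a grip exactly along y. I'll therefore grip about 40° further round, where the pads still clear the lip by about 7 mm.

>>> move_arm([
  [1,0,0,0,0,0,0.12],
  [1,0,0.5,0,0,0,0.24],
  [1,0,1,0,0,0,0.36],
  [1,0,1,0,0,0,0.48],
  [1,0,1,-10,0,0,0.6],
])

```text
clock: 4.08
position: [547.0, 54.6, 284.0]
ee_rot: [0.756, 0.654, 0.002, 0.001]
contact_force: [0.4, 0.5, 0.6]
gripper_width: 85.0
```

>>> move_arm([
  [1,0,0,-15,0,0,0.1],
  [1,0,0,-35,0,0,0.1],
  [1,0,0,-50,0,0,0.1],
  [1,0,0,-60,0,0,0.1],
  [1,0,0,-60,0,0,0.1],
])

```text
clock: 4.5
position: [544.5, 54.1, 219.7]
ee_rot: [0.725, 0.689, -0.002, -0.001]
contact_force: [0.5, 0.6, 0.0]
gripper_width: 85.9
```

Run:
```python
from h import *
from bench import optics
s=st()
for i,n in enumerate(("side","top")):
    p=optics.get_image(n);f=p["frame"].copy()
    c=proj(p,[546.5,52.5,180])[0].astype(int); sl=(slice(c[1]-50,c[1]+50),slice(c[0]-50,c[0]+50))
    o=f[sl] if i==0 else np.hstack([o,f[sl]])
cv2.imwrite(f"pics/c.png",cv2.resize(o,None,fx=4,fy=4,interpolation=cv2.INTER_CUBIC))
```

```text
t 4.5 pos [544.5  54.1 219.7] x [ 0.051  0.999 -0.001] z [-0.004 -0.001 -1.   ] q [ 0.39  0.24 -0.14 -0.   -1.2   2.7 ] F [0.5 0.6 0. ] w 85.9
```

View pics/c.png

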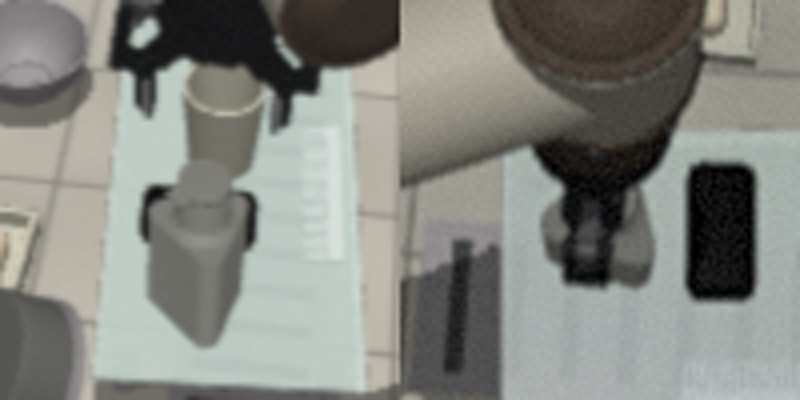

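Run:
```python
from h import *
from bench import optics
for i,n in enumerate(("side","top")):
    p=optics.get_image(n);f=p["frame"].copy()
    pts=[[544.5,54.1,219.7],[544.5+42,54.1,233],[544.5-42,54.1,233],[546.5,52.5,206]]
    c=proj(p,[546.5,52.5,200])[0].astype(int)
    o=cv2.resize(f[c[1]-40:c[1]+40,c[0]-40:c[0]+40],None,fx=5,fy=5,interpolation=cv2.INTER_CUBIC)
    for k,P in enumerate(pts):
        u=(proj(p,P)[0]-c+40)*5+2; cv2.circle(o,tuple(np.int32(u)),4,[(0,0,255),(0,255,0),(0,255,0),(255,0,0)][k],1)
    O=o if i==0 else np.hstack([O,o])
cv2.imwrite(f"pics/d.png",O)
```

```text
(no output)
```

View pics/d.png

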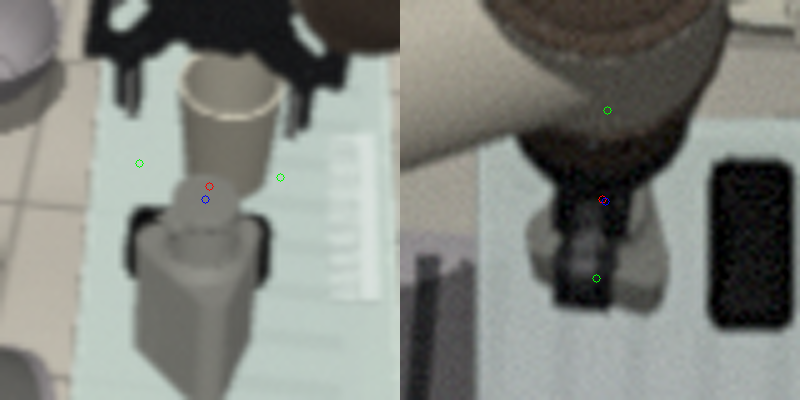

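Run:
```python
from h import *
from bench import optics
s=st()
for i,n in enumerate(("side","top")):
    p=optics.get_image(n);f=p["frame"].copy()
    R=cv2.Rodrigues(p["rvec"])[0]; print(n,"cam at",(-R.T@p["tvec"]).round())
    for z in (220,233,260,290,320):
        print(z,[proj(p,[544.5+dx,54.1,z])[0].round(1) for dx in (0,-50,50)])
    c=np.array([322,185]) if i==0 else proj(p,[546.5,52.5,200])[0].astype(int)
    print("crop origin",c-32)
    o=cv2.resize(f[c[1]-32:c[1]+32,c[0]-32:c[0]+32],None,fx=6,fy=6,interpolation=cv2.INTER_CUBIC)
    o=cv2.convertScaleAbs(o,alpha=1.8,beta=20)
    O=o if i==0 else np.hstack([O,o])
cv2.imwrite(f"pics/e.png",O)
```

```text
t 4.7 pos [546.9  54.3 223.2] x [0.05  0.999 0.001] z [ 0.002  0.    -1.   ] q [ 0.39  0.23 -0.13  0.   -1.21  2.7 ] F [-0.3 -0.9 -0. ] w 85.7
side cam at [ 495.  853. 1060.]
220 [array([335.4, 189.8]), array([352.1, 191.5]), array([318.8, 188.1])]
233 [array([335.6, 186.8]), array([352.4, 188.4]), array([318.9, 185.1])]
260 [array([335.9, 180.3]), array([353.1, 182. ]), array([318.9, 178.6])]
290 [array([336.4, 172.9]), array([353.9, 174.6]), array([319. , 171.2])]
320 [array([336.8, 165.2]), array([354.7, 166.9]), array([319.1, 163.5])]
crop origin [290 153]
top cam at [ 348.   41. 1145.]
220 [array([321. , 218.4]), array([319.8, 238.4]), array([322.3, 199. ])]
233 [array([321. , 217.3]), array([319.8, 237.5]), array([322.3, 197.6])]
260 [array([321. , 214.9]), array([319.7, 235.7]), array([322.3, 194.7])]
290 [array([321. , 212.1]), array([319.7, 233.5]), array([322.4, 191.2])]
320 [array([321. , 209.1]), array([319.6, 231.2]), array([322.4, 187.6])]
crop origin [289 187]
```

View pics/e.png

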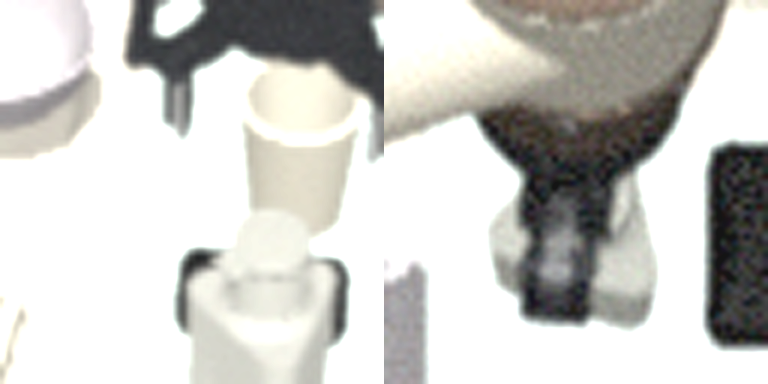

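The fingertips appear about 9 px higher in the side view (319.5,175) than the stated TCP predicts. Shutting the fingers here, well above the cap, will show where the TCP really is.

>>> move_arm([
  [-1,0,0,5,0,0,0],
  [-1,0,0,5,0,0,0],
  [-1,0,0,5,0,0,0],
  [-1,0,0,5,0,0,0],
  [-1,0,0,5,0,0,0],
])

```text
clock: 5.22
position: [546.1, 54.0, 226.9]
ee_rot: [0.725, 0.689, -0.0, -0.0]
contact_force: [-0.5, -0.1, -0.0]
gripper_width: 25.5
```

>>> move_arm([
  [-1,0,0,0,0,0,0],
  [-1,0,0,0,0,0,0],
  [-1,0,0,0,0,0,0],
  [-1,0,0,0,0,0,0],
  [-1,0,0,0,0,0,0],
])

```text
clock: 5.63
position: [546.1, 54.0, 226.9]
ee_rot: [0.725, 0.689, -0.0, -0.0]
contact_force: [-0.1, 0.6, -0.9]
gripper_width: 0.2
```

Run:
```python
from h import *
from bench import optics
s=st()
for i,n in enumerate(("side","top")):
    p=optics.get_image(n);f=p["frame"].copy()
    c=np.array([330,180]) if i==0 else proj(p,[546.5,52.5,200])[0].astype(int)
    print("crop origin",c-32)
    o=cv2.resize(f[c[1]-32:c[1]+32,c[0]-32:c[0]+32],None,fx=6,fy=6,interpolation=cv2.INTER_CUBIC)
    o=cv2.convertScaleAbs(o,alpha=1.8,beta=20)
    u=(proj(p,s["position"])[0]-c+32.5)*6; print(proj(p,s["position"])); cv2.circle(o,tuple(np.int32(u)),4,(0,0,255),1)
    O=o if i==0 else np.hstack([O,o])
cv2.imwrite(f"pics/f.png",O)
```

```text
t 5.63 pos [546.1  54.  226.9] x [ 0.051  0.999 -0.   ] z [-0. -0. -1.] q [ 0.39  0.23 -0.12  0.   -1.22  2.7 ] F [-0.1  0.6 -0.9] w 0.2
crop origin [298 148]
[[334.97058984 188.10055184]]
crop origin [289 187]
[[321.14283407 217.21242604]]
```

View pics/f.png

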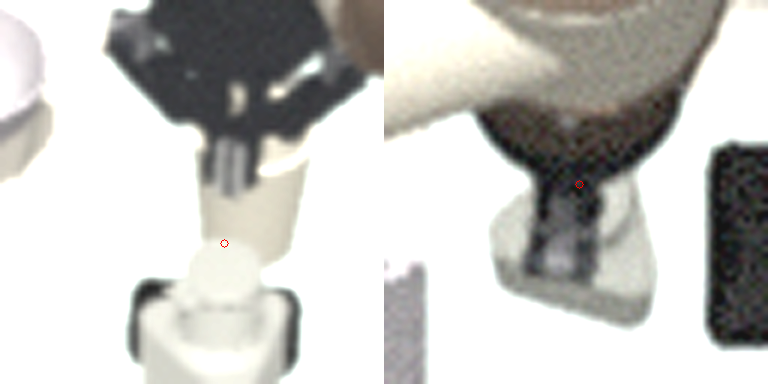

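Run:
```python
from h import *
ps=pickle.load(open("ps.pkl","rb"))
P=np.array([187.9,595.4,190.8])
for i,p in enumerate(ps):
    f=cv2.imread("pics/"+["side0","top0"][i]+".png")
    u=[proj(p,P+[0,0,d])[0] for d in (0,13,40)]; print(u)
    x0,y0=[(440,270),(0,300)][i]
    o=f[y0:y0+100,x0:x0+100] if 1 else 0
    o=cv2.convertScaleAbs(cv2.resize(o,None,fx=4,fy=4,interpolation=cv2.INTER_CUBIC),alpha=1.8,beta=20)
    for k,v in enumerate(u): cv2.circle(o,tuple(np.int32((v-[x0,y0]+.5)*4)),3,[(0,0,255),(0,255,0),(255,0,0)][k],-1)
    O=o if i==0 else np.hstack([O,o[:400]])
cv2.imwrite("pics/g.png",O)
```

```text
[array([481.83767975, 408.11890156]), array([483.89078855, 406.35368447]), array([488.32053658, 402.54519691])]
[array([ 78.89230908, 356.94901003]), array([ 75.36078419, 357.78806659]), array([ 67.68415502, 359.61300124])]
```

View pics/g.png

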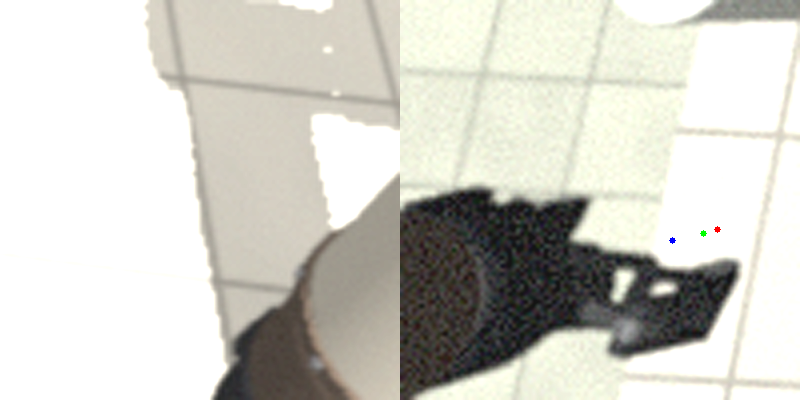

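Run:
```python
from h import *
from bench import optics
for n in ("side","top"):
    p=optics.get_image(n); cv2.imwrite(f"pics/{n}1.png",p["frame"])
    print(n,proj(p,[[0,0,0],[0,0,200],[546,54,227],[546,54,260]]).round(1).tolist())
```

```text
side [[494.2, 239.1], [516.9, 199.6], [335.0, 188.1], [335.4, 180.2]]
top [[328.6, 435.1], [330.3, 467.0], [321.1, 217.2], [321.1, 214.3]]
```

View pics/side1.png

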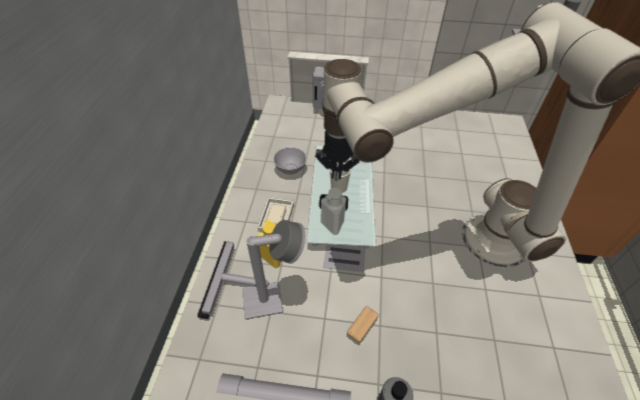

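View pics/top1.png

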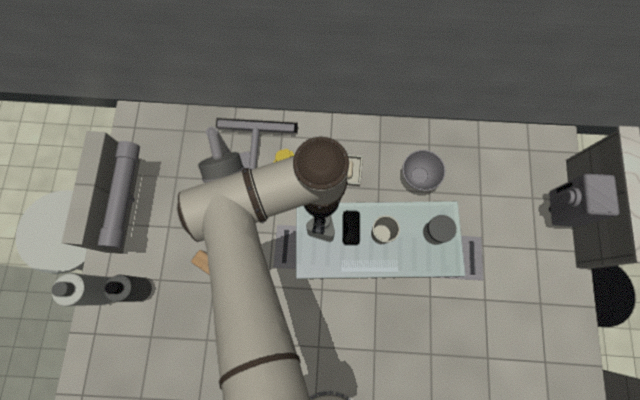

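The picture shows the arm base at its stated place and the gripper roughly above the cap. I'll reopen, descend part way and compare the tips with the cap directly.

>>> move_arm([
  [1,0,0,0,0,0,0],
  [1,0,0,0,0,0,0],
  [1,0,0,0,0,0,0],
  [1,0,0,0,0,0,0],
  [1,0,0,0,0,0,0],
])

```text
clock: 6.25
position: [546.1, 54.0, 226.9]
ee_rot: [0.725, 0.689, 0.0, 0.0]
contact_force: [0.9, 0.2, -0.0]
gripper_width: 60.9
```

>>> move_arm([
  [1,0,0,0,0,0,0],
  [1,0,0,-10,0,0,0],
  [1,0,0,-22,0,0,0],
  [1,0,0,-32,0,0,0],
  [1,0,0,-37,0,0,0],
])

```text
clock: 6.67
position: [545.0, 53.8, 187.7]
ee_rot: [0.725, 0.689, -0.001, -0.001]
contact_force: [0.1, -0.3, 0.6]
gripper_width: 85.6
```

```bash
cat > look.py <<'E'
from h import *
from bench import optics
def look(name,ctr,h=32,k=6,pts=()):
    s=st()
    for i,n in enumerate(("side","top")):
        p=optics.get_image(n);f=p["frame"]
        c=proj(p,ctr)[0].astype(int); c=np.clip(c,h,[639-h,399-h])
        o=cv2.resize(f[c[1]-h:c[1]+h,c[0]-h:c[0]+h],None,fx=k,fy=k,interpolation=cv2.INTER_CUBIC)
        o=cv2.convertScaleAbs(o,alpha=1.6,beta=15)
        for P in [s["position"],*pts]:
            cv2.circle(o,tuple(np.int32((proj(p,P)[0]-c+h+.5)*k)),4,(0,0,255),1)
        O=o if i==0 else np.hstack([O,o])
    cv2.imwrite(f"pics/{name}.png",O); return s
E
python3 -c "
from look import *
look('h',[546.5,52.5,200])"
```

```text
t 6.67 pos [545.   53.8 187.7] x [ 0.051  0.999 -0.001] z [-0.003 -0.001 -1.   ] q [ 0.39  0.26 -0.19 -0.   -1.13  2.7 ] F [ 0.1 -0.3  0.6] w 85.6
```

View pics/h.png

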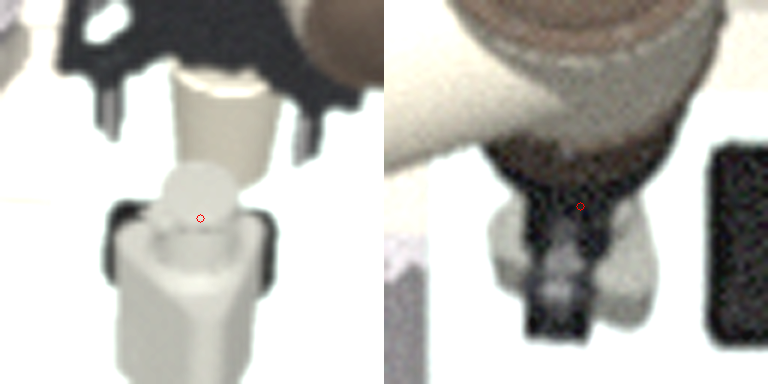

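>>> move_arm([
  [1,0,0,-6,0,0,0],
  [1,0,0,-12,0,0,0],
  [1,0,0,-18,0,0,0],
  [1,0,0,-23,0,0,0],
  [1,0,0,-23,0,0,0],
])

```text
clock: 7.18
position: [545.3, 53.8, 165.5]
ee_rot: [0.725, 0.689, -0.001, -0.001]
contact_force: [-1.1, 0.0, -0.8]
gripper_width: 85.4
```

```bash
python3 -c "
from look import *
look('i',[546.5,52.5,200])"
```

```text
t 7.18 pos [545.3  53.8 165.5] x [ 0.051  0.999 -0.001] z [-0.002 -0.001 -1.   ] q [ 0.39  0.28 -0.22 -0.   -1.08  2.7 ] F [-1.1  0.  -0.8] w 85.4
```

View pics/i.png

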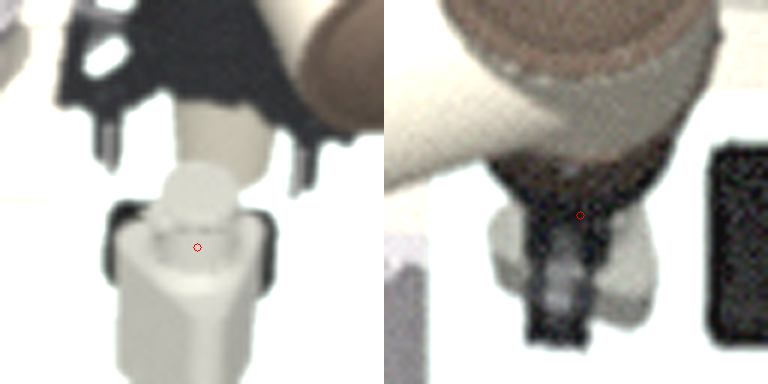

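```bash
python3 - <<'E'
from h import *
ps=pickle.load(open("ps.pkl","rb"))
print(tri(ps,[(343,72),(321,163)]))
# finger 'knuckle' near end & tips at that time
for y in (20,40,54,60):
  for z in (200,227,260,290): print(y,z,proj(ps[0],[546,y,z])[0].round(1),proj(ps[1],[546,y,z])[0].round(1))
E
python3 - <<'E'
import cv2,numpy as np
a=cv2.imread("pics/side1.png")[50:220,280:420]; b=cv2.imread("pics/top1.png")[120:260,250:390]
b=cv2.copyMakeBorder(b,0,30,0,0,cv2.BORDER_CONSTANT)
o=cv2.resize(np.hstack([a,b]),None,fx=2.8,fy=2.8,interpolation=cv2.INTER_CUBIC)
cv2.imwrite("pics/j.png",cv2.convertScaleAbs(o,alpha=1.5,beta=10))
E
```

```text
(array([545.46852789,  54.26177527, 606.97104812]), np.float64(1.294192453441326))
20 200 [335.8 186.3] [334.5 220.3]
20 227 [336.2 180.1] [334.9 218.1]
20 260 [336.6 172.2] [335.4 215.2]
20 290 [337.  164.8] [335.9 212.4]
40 200 [335.1 190.9] [326.7 219.8]
40 227 [335.5 184.7] [326.8 217.6]
40 260 [335.9 176.9] [327.  214.7]
40 290 [336.3 169.5] [327.2 211.8]
54 200 [334.7 194.3] [321.1 219.5]
54 227 [335.  188.1] [321.1 217.2]
54 260 [335.4 180.2] [321.1 214.3]
54 290 [335.9 172.8] [321.1 211.5]
60 200 [334.5 195.7] [318.8 219.3]
60 227 [334.8 189.5] [318.7 217.1]
60 260 [335.2 181.7] [318.6 214.2]
60 290 [335.6 174.3] [318.5 211.3]
```

View pics/j.png

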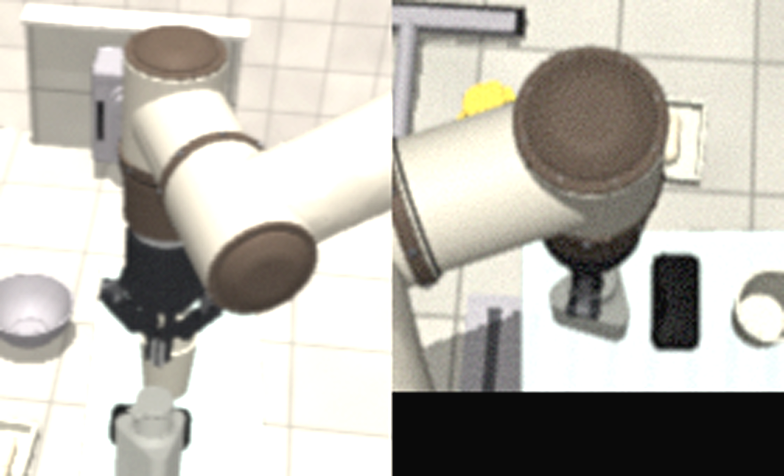

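The wrist end-cap triangulates onto the tool axis (545, 54), so x and y agree and only the fingertips look about 30 mm higher than stated. Going 20 mm lower is safe in either case, so I'll do that and look.

>>> move_arm([
  [1,0,0,-5,0,0,0],
  [1,0,0,-10,0,0,0],
  [1,0,0,-15,0,0,0],
  [1,0,0,-18,0,0,0],
  [1,0,0,-18,0,0,0],
])

```text
clock: 7.7
position: [545.5, 53.8, 147.8]
ee_rot: [0.725, 0.689, -0.001, -0.0]
contact_force: [-0.3, -0.2, -0.0]
gripper_width: 85.0
```

Run:
```python
from look import *
from bench import optics
s=st()
p=optics.get_image("side");f=p["frame"];cv2.imwrite("pics/side2.png",f)
c=proj(p,[546,52,200])[0].astype(int);h=30
o=cv2.resize(f[c[1]-h:c[1]+h,c[0]-h:c[0]+h],None,fx=10,fy=10,interpolation=cv2.INTER_CUBIC)
for z in (137,155,206):
  for dx in (-50,0,50): cv2.circle(o,tuple(np.int32((proj(p,[545.3+dx,53.8,z])[0]-c+h+.5)*10)),4,(0,0,255),1)
cv2.imwrite("pics/k.png",o)
```

```text
t 7.7 pos [545.5  53.8 147.8] x [ 0.051  0.999 -0.001] z [-0.002 -0.001 -1.   ] q [ 0.39  0.29 -0.25 -0.   -1.03  2.7 ] F [-0.3 -0.2 -0. ] w 85.0
```

View pics/k.png

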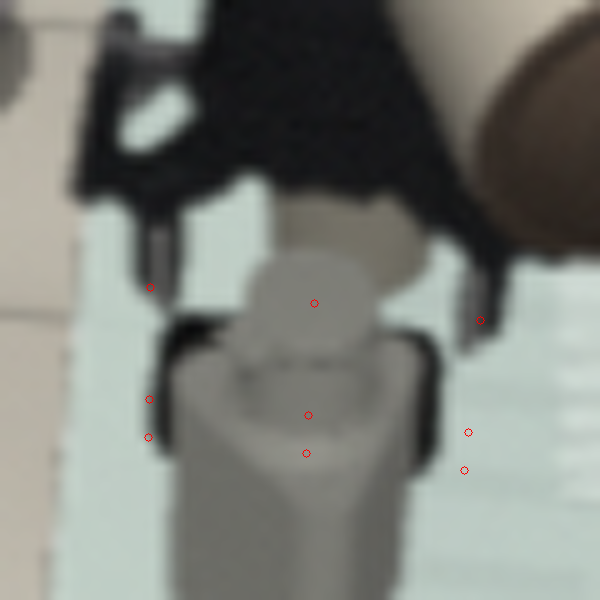

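In the enlarged side view the open tips (158,300) and (470,345) lie only slightly below the cap's top rim, around z ≈ 198. The tips really are higher than stated, so I'll go lower in small steps and watch the force.

>>> move_arm([
  [1,0,0,-2,0,0,0],
  [1,0,0,-4,0,0,0],
  [1,0,0,-6,0,0,0],
  [1,0,0,-8,0,0,0],
  [1,0,0,-8,0,0,0],
])

```text
clock: 8.17
position: [545.8, 53.9, 140.4]
ee_rot: [0.725, 0.689, -0.0, -0.0]
contact_force: [-2.0, 0.2, -1.0]
gripper_width: 85.6
```

>>> move_arm([
  [1,0,0,-2,0,0,0],
  [1,0,0,-4,0,0,0],
  [1,0,0,-6,0,0,0],
  [1,0,0,-8,0,0,0],
  [1,0,0,-8,0,0,0],
])

```text
clock: 8.58
position: [545.8, 53.9, 132.3]
ee_rot: [0.725, 0.689, -0.0, -0.0]
contact_force: [-0.2, -0.2, 0.9]
gripper_width: 85.0
```

```bash
cat > zoom.py <<'E'
from look import *
def zoom(name,cam="side",ctr=(546,52,200),h=30,k=10,pts=()):
    s=st();p=optics.get_image(cam);f=p["frame"]
    c=np.clip(proj(p,ctr)[0].astype(int),h,[639-h,399-h])
    o=cv2.resize(f[c[1]-h:c[1]+h,c[0]-h:c[0]+h],None,fx=k,fy=k,interpolation=cv2.INTER_CUBIC)
    for P in pts: cv2.circle(o,tuple(np.int32((proj(p,P)[0]-c+h+.5)*k)),4,(0,0,255),1)
    cv2.imwrite(f"pics/{name}.png",o); return s
E
python3 -c "
from zoom import *
zoom('l',pts=[(546.5,52.5,206),(546.5,52.5,163),(496,53,163),(596,53,163)])"
```

```text
t 8.58 pos [545.8  53.9 132.3] x [ 0.051  0.999 -0.   ] z [-0.001 -0.    -1.   ] q [ 0.39  0.31 -0.27 -0.   -1.    2.7 ] F [-0.2 -0.2  0.9] w 85.0
```

View pics/l.png

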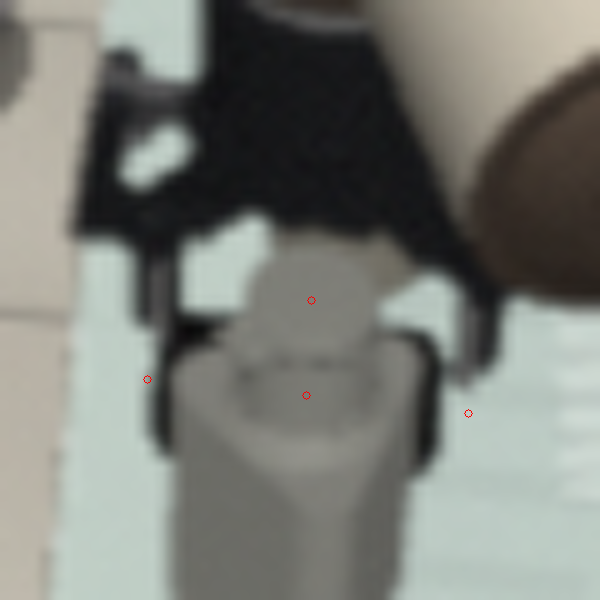

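At reported z = 132 the tips (158,330) and (465,380) stand at about z ≈ 181, on both sides of the cap and clear of the shoulders. That is the wanted height for closing, so I close now.

>>> move_arm([
  [-0.2,0,0,0,0,0,0],
  [-0.4,0,0,0,0,0,0],
  [-1,0,0,0,0,0,0],
  [-1,0,0,0,0,0,0],
  [-1,0,0,0,0,0,0],
])

```text
clock: 9.05
position: [546.7, 54.0, 133.4]
ee_rot: [0.725, 0.689, 0.001, 0.0]
contact_force: [-0.2, -0.1, 1.6]
gripper_width: 40.8
```

>>> move_arm([
  [-1,0,0,0,0,0,0],
  [-1,0,0,0,0,0,0],
  [-1,0,0,0,0,0,0],
  [-1,0,0,0,0,0,0],
  [-1,0,0,0,0,0,0],
])

```text
clock: 9.47
position: [546.7, 54.0, 133.4]
ee_rot: [0.725, 0.689, 0.001, 0.0]
contact_force: [1.7, -0.5, 3.2]
gripper_width: 40.7
```

```bash
python3 -c "
from zoom import *
zoom('m')"
```

```text
t 9.47 pos [546.7  54.  133.4] x [0.05  0.999 0.   ] z [ 0.001  0.    -1.   ] q [ 0.39  0.31 -0.27  0.   -1.    2.7 ] F [ 1.7 -0.5  3.2] w 40.7
```

View pics/m.png

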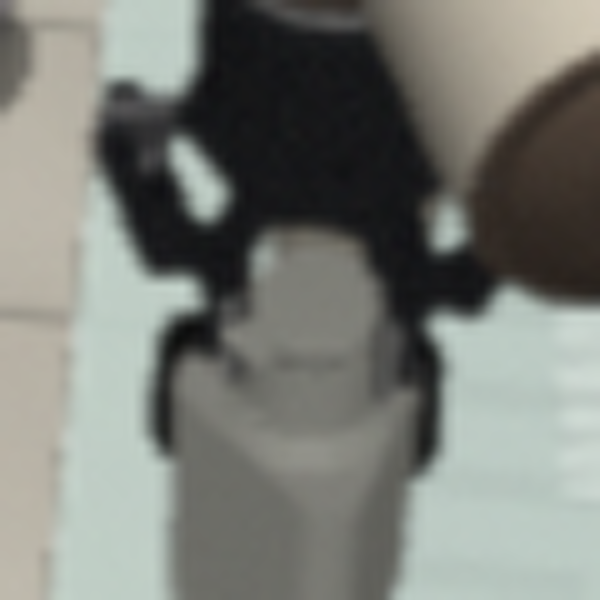

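The fingers stopped at 40.7 mm on the cap, with the lip free at (235,345). I lift straight up.

>>> move_arm([
  [-1,0,0,4,0,0,0],
  [-1,0,0,12,0,0,0],
  [-1,0,0,25,0,0,0],
  [-1,0,0,40,0,0,0],
  [-1,0,0,55,0,0,0],
])

```text
clock: 9.93
position: [544.9, 53.9, 187.8]
ee_rot: [0.725, 0.689, -0.001, -0.001]
contact_force: [0.8, -0.1, -2.2]
gripper_width: 40.6
```

>>> move_arm([
  [-1,0,0,18,0,0,0],
  [-1,0,0,36,0,0,0],
  [-1,0,0,54,0,0,0],
  [-1,0,0,70,0,0,0],
  [-1,0,0,80,0,0,0],
])

```text
clock: 10.35
position: [546.0, 54.1, 269.5]
ee_rot: [0.725, 0.689, 0.0, 0.0]
contact_force: [-0.1, -0.6, -2.1]
gripper_width: 40.9
```

Run:
```python
from h import *
from bench import optics,nets
s=st(); 
ps=[optics.get_image(n) for n in ("side","top")]
obs=[]
for i,p in enumerate(ps):
    d=nets.silhouettes("bottle",p); print([(np.round(e["extent"]),round(e["conf"],2)) for e in d])
    obs.append(d)
pickle.dump((ps,obs,s),open("lift.pkl","wb"))
f=ps[0]["frame"]; g=f.copy(); f2=ps[1]["frame"]; g2=f2.copy()
q=np.array([s["position"][0],s["position"][1]-1,s["position"][2]-83.4]); R=Rz(np.radians(47))
for p,gg in ((ps[0],g),(ps[1],g2)):
    for P in body(): cv2.polylines(gg,[np.int32(np.round(cv2.convexHull(np.float32(proj(p,P@R.T+q)))))],1,(0,0,255),1)
O=[]
for p,a,b in ((ps[0],f,g),(ps[1],f2,g2)):
    c=proj(p,q+[0,0,80])[0].astype(int);h=45
    O.append(np.hstack([a[c[1]-h:c[1]+h,c[0]-h:c[0]+h],b[c[1]-h:c[1]+h,c[0]-h:c[0]+h]]))
cv2.imwrite("pics/n.png",cv2.convertScaleAbs(cv2.resize(np.vstack(O),None,fx=3.3,fy=3.3,interpolation=cv2.INTER_CUBIC),alpha=1.4))
```

```text
t 10.35 pos [546.   54.1 269.5] x [0.05  0.999 0.001] z [ 0.001  0.001 -1.   ] q [ 0.39  0.21 -0.05 -0.   -1.31  2.7 ] F [-0.1 -0.6 -2.1] w 40.9
[(array([321., 154., 352., 210.]), 0.73), (array([260., 219., 279., 268.]), 0.68)]
[(array([422., 211., 459., 245.]), 0.59)]
```

View pics/n.png

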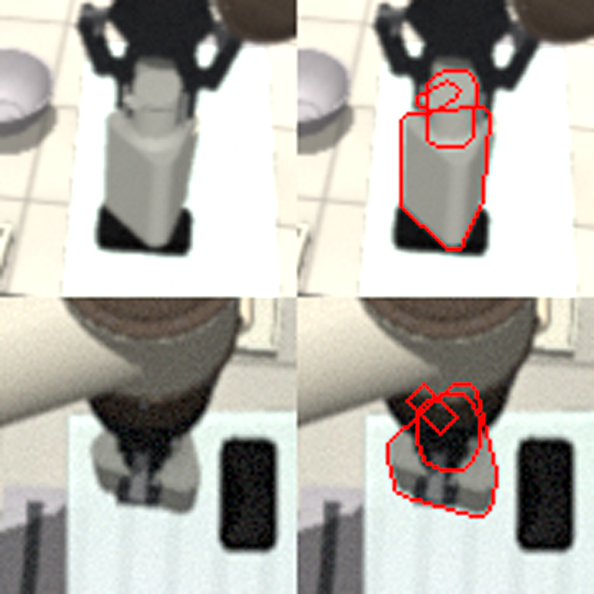

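Lifted and held. The overlay agrees within 1–3 px. Next I turn side a to the lamp's azimuth while moving towards it, and then tilt.

>>> move_arm([
  [-1,-6,12,0,0,0,-0.08],
  [-1,-14,30,0,0,0,-0.18],
  [-1,-23,50,0,0,0,-0.29],
  [-1,-32,70,0,0,0,-0.4],
  [-1,-40,90,0,0,0,-0.51],
])

```text
clock: 10.97
position: [504.6, 144.3, 266.0]
ee_rot: [0.877, 0.481, -0.002, -0.0]
contact_force: [0.3, 0.8, -1.4]
gripper_width: 40.6
```

>>> move_arm([
  [-1,0,12,0,0.035,-0.11,0],
  [-1,0,24,0,0.07,-0.22,0],
  [-1,0,36,0,0.11,-0.34,0],
  [-1,0,48,0,0.147,-0.457,0],
  [-1,0,60,0,0.187,-0.582,0],
])

```text
clock: 11.38
position: [507.1, 196.1, 267.3]
ee_rot: [0.841, 0.462, 0.273, 0.058]
contact_force: [1.9, -3.4, -1.7]
gripper_width: 40.7
```

>>> move_arm([
  [-1,0,10,-10,0,0,0],
  [-1,0,20,-20,0,0,0],
  [-1,0,32,-32,0,0,0],
  [-1,0,44,-44,0,0,0],
  [-1,0,52,-50,0,0,0],
])

```text
clock: 11.8
position: [508.6, 246.8, 215.6]
ee_rot: [0.842, 0.462, 0.27, 0.06]
contact_force: [-0.1, -0.7, -2.0]
gripper_width: 40.4
```

```bash
cat > tilt.py <<'E'
from h import *
AL=np.radians(17.8); G=np.array([628.,295,265])
B=np.array([-.5736*np.cos(AL),-.5736*np.sin(AL),.8192]); N=np.array([.8192*np.cos(AL),.8192*np.sin(AL),.5736])
def ov(name,poses,h=60,k=3.3):
    """poses: list of (R, base)"""
    from bench import optics
    ps=[optics.get_image(n) for n in ("side","top")]; O=[]
    for p in ps:
        f=p["frame"]; row=[f]
        for R,b in poses:
            g=f.copy()
            for P in body(): cv2.polylines(g,[np.int32(np.round(cv2.convexHull(np.float32(proj(p,P@R.T+b)))))],1,(0,0,255),1)
            row.append(g)
        c=proj(p,poses[0][1]+80*poses[0][0][:,2])[0].astype(int)
        O.append(np.hstack([r[c[1]-h:c[1]+h,c[0]-h:c[0]+h] for r in row]))
    o=cv2.convertScaleAbs(cv2.resize(np.vstack(O),None,fx=k*(60/h)*.7,fy=k*(60/h)*.7,interpolation=cv2.INTER_CUBIC),alpha=1.4)
    cv2.imwrite(f"pics/{name}.png",o); return ps
E
python3 - <<'E'
from tilt import *
s=st(); T=Rot.from_quat(s["ee_rot"]).as_matrix()
# bottle frame: z=-toolz ; x = toolx rotated about bottle z by -40deg
R=np.c_[T[:,0],-T[:,1],-T[:,2]]@Rz(-np.radians(40))
print("bottle x",R[:,0].round(3),"want",N.round(3),"z",R[:,2].round(3),"want",B.round(3))
A=s["position"]-83.4*R[:,2]; C=s["position"]+[0,0,35]-118.4*R[:,2]
ps=ov("o",[(R,A),(R,C)],h=55)
pickle.dump((ps,s,R,A,C),open("tiltA.pkl","wb"))
for n,b in (("A",A),("C",C)):
    m=b+55*R[:,2]+28*R[:,0]-G; print(n,"dist",-(m@-N).round(1),"lat",m@np.array([-np.sin(AL),np.cos(AL),0]),"along",m@B)
E
```

```text
t 11.8 pos [508.6 246.8 215.6] x [0.427 0.811 0.4  ] z [ 0.51   0.149 -0.847] q [ 0.81 -0.   -0.81  0.81 -0.38  1.05] F [-0.1 -0.7 -2. ] w 40.4
bottle x [0.807 0.258 0.531] want [0.78  0.25  0.574] z [-0.51  -0.149  0.847] want [-0.546 -0.175  0.819]
A dist -107.0 lat -9.819924967728108 along 3.3898789870976254
C dist -88.7 lat -10.31571051256941 along -2.8912772507962736
```

View pics/o.png

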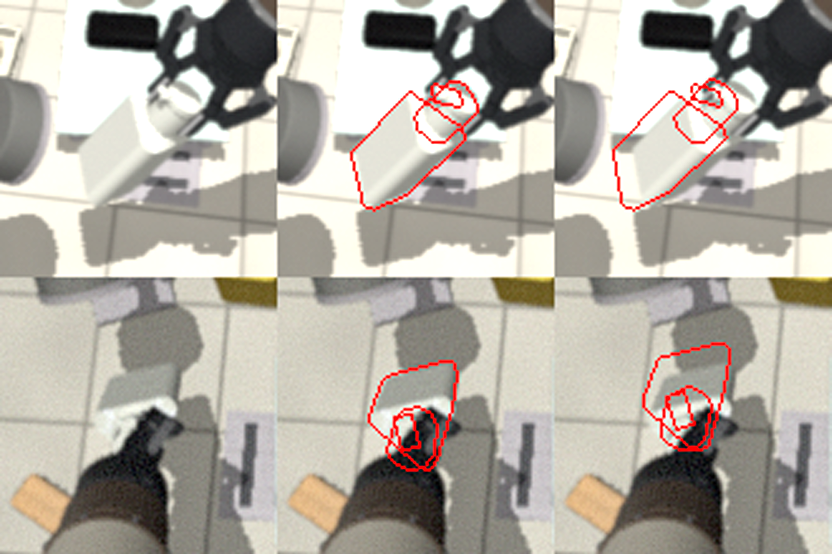

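```bash
cat > fit.py <<'E'
from tilt import *
from bench import optics,nets
def fit(R0,b0,name,prior=(6,6,6,.08,.08,.15),fixz=False):
    ps=[optics.get_image(n) for n in ("side","top")]; obs=[];val=[]
    for p in ps:
        m0=mask(p,[P@R0.T+b0 for P in body()])>.5
        best=max(nets.silhouettes("bottle",p),key=lambda d:(d["region"]&m0).sum()/((d["region"]|m0).sum()),default=None)
        r=best["region"]; print("iou",round((r&m0).sum()/(r|m0).sum(),2))
        obs.append(r)
        dark=cv2.dilate((p["frame"].max(2)<45).astype(np.uint8),np.ones((3,3)))>0
        val.append(~dark)
    def pose(v): return Rot.from_rotvec(v[3:]).as_matrix()@R0, b0+v[:3]+ (np.eye(3)-Rot.from_rotvec(v[3:]).as_matrix())@(80*R0[:,2])
    def cost(v):
        R,b=pose(v); c=sum((np.abs(mask(p,[P@R.T+b for P in body()])-o)*w).sum() for p,o,w in zip(ps,obs,val))
        return c+4*((np.array(v)/np.array(prior)/2)**2).sum()
    v=np.zeros(6)
    for _ in range(3):
        sim=np.vstack([v]+[v+np.eye(6)[i]*[6,6,6,.08,.08,.12][i] for i in range(6)])
        r=minimize(cost,v,method="Nelder-Mead",options=dict(initial_simplex=sim,maxfev=700,xatol=.01,fatol=.05)); v=r.x
    R,b=pose(v); print("cost",round(cost(np.zeros(6)),1),"->",round(r.fun,1),"v",v.round(3))
    m=b+55*R[:,2]+28*R[:,0]-G
    O=[]
    for p,o in zip(ps,obs):
        c=proj(p,b+80*R[:,2])[0].astype(int);h=50; g=p["frame"].copy(); e=g.copy(); e[o]=(e[o]*.5+[0,127,0]).astype(np.uint8)
        for P in body(): cv2.polylines(g,[np.int32(np.round(cv2.convexHull(np.float32(proj(p,P@R.T+b)))))],1,(0,0,255),1)
        O.append(np.hstack([x[c[1]-h:c[1]+h,c[0]-h:c[0]+h] for x in (p["frame"],g,e)]))
    cv2.imwrite(f"pics/{name}.png",cv2.convertScaleAbs(cv2.resize(np.vstack(O),None,fx=2.6,fy=2.6,interpolation=cv2.INTER_CUBIC),alpha=1.4))
    return R,b
def report(R,b,k=0):
    X=R@Rz(np.radians(120*k))[:,0]; m=b+55*R[:,2]+28*X-G
    lat=np.array([-np.sin(AL),np.cos(AL),0])
    print("dist",round(-(m@N),1),"lat",round(m@lat,1),"along",round(m@B,1),"angle",round(np.degrees(np.arccos(X@N)),1),"X in lamp fr (N,lat,B)",(X@N).round(3),(X@lat).round(3),(X@B).round(3))
E
python3 - <<'E'
from fit import *
s=st();T=Rot.from_quat(s["ee_rot"]).as_matrix()
R0=np.c_[T[:,0],-T[:,1],-T[:,2]]@Rz(-np.radians(40)); b0=s["position"]-83.4*R0[:,2]
R,b=fit(R0,b0,"p"); report(R0,b0);report(R,b)
t=R[:,2]; print("bottle z",t.round(3),"b",b.round(1),"tool z",T[:,2].round(3)); d=s["position"]-b; print("height of TCP on bottle",(d@t).round(1),"off-axis",(d-(d@t)*t).round(1))
E
```

```text
t 11.9 pos [509.  246.5 215.8] x [0.427 0.812 0.399] z [ 0.51   0.148 -0.847] q [ 0.81 -0.   -0.81  0.81 -0.38  1.06] F [ 0.2 -0.6 -2.6] w 41.1
iou 0.94
iou 0.57
cost 238.1 -> 165.6 v [-1.250e+00 -2.152e+00 -7.440e-01 -2.300e-02  9.000e-03  1.000e-03]
dist 106.7 lat -10.2 along 3.4 angle 2.9 X in lamp fr (N,lat,B) 0.999 -0.0 -0.051
dist 109.0 lat -12.0 along 3.5 angle 3.8 X in lamp fr (N,lat,B) 0.998 0.011 -0.066
bottle z [-0.503 -0.129  0.855] b [549.7 255.2 143.8] tool z [ 0.51   0.148 -0.847]
height of TCP on bottle 83.1 off-axis [1.1 2.1 1. ]
```

View pics/p.png

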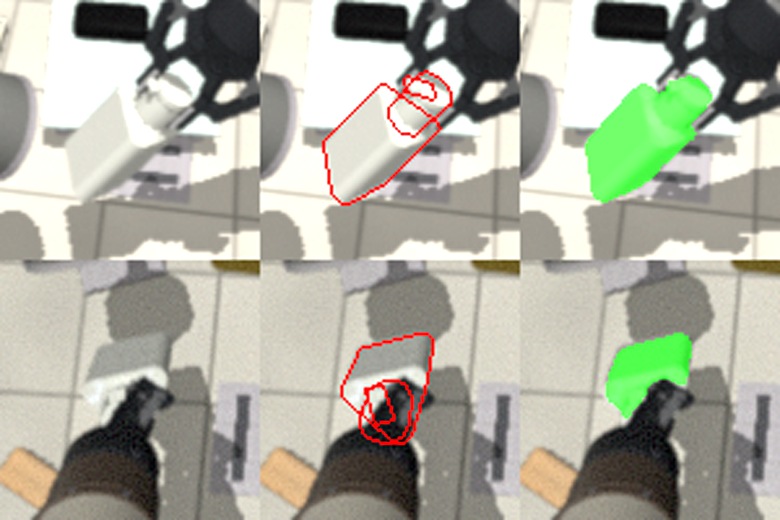

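The fit shows side a 107 mm from the glass, 10 mm sideways and 3° off square. I trim closer and centred, and add about 6° of turn so the last joint can manage 240°.

>>> move_arm([
  [-1,4,4,3,-0.01,-0.016,0.02],
  [-1,8,8,5,-0.02,-0.033,0.043],
  [-1,12,12,8,-0.03,-0.05,0.065],
  [-1,16,15.5,10,-0.042,-0.066,0.086],
  [-1,16,15.5,10,-0.042,-0.066,0.086],
])

```text
clock: 12.52
position: [526.8, 263.0, 230.3]
ee_rot: [0.81, 0.501, 0.294, 0.08]
contact_force: [0.5, -0.1, -1.6]
gripper_width: 40.4
```

```bash
cat > chk.py <<'E'
from fit import *
def chk(k=0,name=None):
    s=st();T=Rot.from_quat(s["ee_rot"]).as_matrix()
    R0=np.c_[T[:,0],-T[:,1],-T[:,2]]@Rz(-np.radians(40)); b0=s["position"]-83.4*R0[:,2]
    report(R0,b0,k)
    print("B now",R0[:,2].round(3),"want",B.round(3))
    if name:
        R,b=fit(R0,b0,name); report(R,b,k)
E
python3 -c "
from chk import *
chk(0,'q')"
```

```text
t 12.52 pos [526.8 263.  230.3] x [0.326 0.859 0.396] z [ 0.556  0.164 -0.815] q [ 0.77  0.01 -0.82  1.01 -0.32  1.01] F [ 0.5 -0.1 -1.6] w 40.4
dist 78.7 lat 3.0 along 4.3 angle 5.9 X in lamp fr (N,lat,B) 0.995 0.102 0.006
B now [-0.556 -0.164  0.815] want [-0.546 -0.175  0.819]
iou 0.94
iou 0.59
cost 258.2 -> 176.0 v [-0.741 -1.148  0.842 -0.036  0.011 -0.017]
dist 79.7 lat 1.3 along 4.9 angle 6.1 X in lamp fr (N,lat,B) 0.994 0.106 -0.019
```

View pics/q.png

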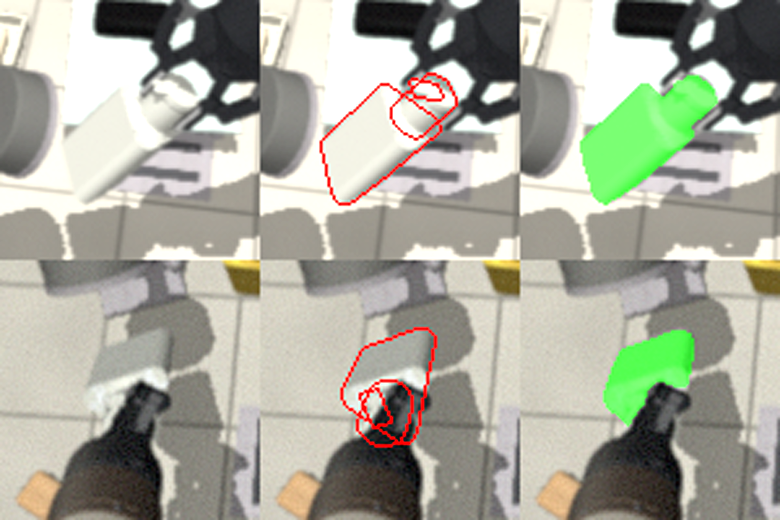

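Side a faces the glass 79 mm out, about 3 mm sideways and 6° from square. I hold it there.

>>> move_arm([
  [-1,0,0,0,0,0,0],
  [-1,0,0,0,0,0,0],
  [-1,0,0,0,0,0,0],
  [-1,0,0,0,0,0,0],
  [-1,0,0,0,0,0,0],
])

```text
clock: 13.13
position: [526.3, 263.2, 229.5]
ee_rot: [0.811, 0.501, 0.293, 0.08]
contact_force: [0.1, 0.4, -1.4]
gripper_width: 40.7
```

>>> move_arm([
  [-1,0,0,0,0,0,0],
  [-1,0,0,0,0,0,0],
  [-1,0,0,0,0,0,0],
  [-1,0,0,0,0,0,0],
  [-1,0,0,0,0,0,0],
])

```text
clock: 13.55
position: [526.4, 263.1, 229.5]
ee_rot: [0.811, 0.501, 0.293, 0.08]
contact_force: [-0.3, 0.1, -1.3]
gripper_width: 40.7
```

>>> move_arm([
  [-1,0,0,0,0,0,0],
  [-1,0,0,0,0,0,0],
  [-1,0,0,0,0,0,0],
  [-1,0,0,0,0,0,0],
  [-1,0,0,0,0,0,0],
])

```text
clock: 13.97
position: [526.4, 263.1, 229.6]
ee_rot: [0.811, 0.501, 0.293, 0.08]
contact_force: [0.3, -0.1, -2.9]
gripper_width: 40.6
```

>>> move_arm([
  [-1,0,0,0,0,0,0],
  [-1,0,0,0,0,0,0],
  [-1,0,0,0,0,0,0],
  [-1,0,0,0,0,0,0],
  [-1,0,0,0,0,0,0],
])

```text
clock: 14.38
position: [526.4, 263.1, 229.5]
ee_rot: [0.811, 0.501, 0.293, 0.08]
contact_force: [-0.5, -0.6, -2.0]
gripper_width: 40.7
```

```bash
python3 -c "
from chk import *
chk(0)"
```

```text
t 14.38 pos [526.4 263.1 229.5] x [0.327 0.859 0.395] z [ 0.555  0.164 -0.815] q [ 0.77  0.01 -0.82  1.01 -0.32  1.01] F [-0.5 -0.6 -2. ] w 40.7
dist 79.6 lat 3.2 along 3.8 angle 5.8 X in lamp fr (N,lat,B) 0.995 0.102 0.005
B now [-0.555 -0.164  0.815] want [-0.546 -0.175  0.819]
```

>>> move_arm([
  [-1,0,0,0,0.0581,0.0172,-0.0853],
  [-1,0,0,0,0.1162,0.0344,-0.1707],
  [-1,0,0,0,0.1744,0.0515,-0.256],
  [-1,0,0,0,0.2325,0.0687,-0.3414],
  [-1,0,0,0,0.2906,0.0859,-0.4267],
])

```text
clock: 14.8
position: [526.4, 263.1, 229.6]
ee_rot: [0.913, 0.272, 0.304, 0.001]
contact_force: [-0.8, -1.1, -2.0]
gripper_width: 41.0
```

>>> move_arm([
  [-1,0,0,0,0.0581,0.0172,-0.0853],
  [-1,0,0,0,0.1162,0.0344,-0.1707],
  [-1,0,0,0,0.1744,0.0515,-0.256],
  [-1,0,0,0,0.2325,0.0687,-0.3414],
  [-1,0,0,0,0.2906,0.0859,-0.4267],
])

```text
clock: 15.22
position: [526.4, 263.1, 229.6]
ee_rot: [0.952, 0.026, 0.293, -0.078]
contact_force: [0.3, 0.0, -2.1]
gripper_width: 40.5
```

>>> move_arm([
  [-1,0,0,0,0.0581,0.0172,-0.0853],
  [-1,0,0,0,0.1162,0.0344,-0.1707],
  [-1,0,0,0,0.1744,0.0515,-0.256],
  [-1,0,0,0,0.2325,0.0687,-0.3414],
  [-1,0,0,0,0.2906,0.0859,-0.4267],
])

```text
clock: 15.63
position: [526.4, 263.1, 229.5]
ee_rot: [0.927, -0.221, 0.263, -0.151]
contact_force: [-0.2, -0.3, -1.5]
gripper_width: 40.9
```

>>> move_arm([
  [-1,0,0,0,0.0581,0.0172,-0.0853],
  [-1,0,0,0,0.1162,0.0344,-0.1707],
  [-1,0,0,0,0.1744,0.0515,-0.256],
  [-1,0,0,0,0.2325,0.0687,-0.3414],
  [-1,0,0,0,0.2906,0.0859,-0.4267],
])

```text
clock: 16.05
position: [526.4, 263.1, 229.6]
ee_rot: [0.838, -0.453, 0.215, -0.214]
contact_force: [0.1, -0.8, -1.5]
gripper_width: 41.1
```

>>> move_arm([
  [-1,0,0,0,0,0,0],
  [-1,0,0,0,0,0,0],
])

```text
clock: 16.22
position: [526.4, 263.1, 229.6]
ee_rot: [0.84, -0.45, 0.216, -0.214]
contact_force: [0.6, 0.4, -2.4]
gripper_width: 40.9
```

```bash
python3 -c "
from chk import *
chk(1,'r')"
```

```text
t 16.22 pos [526.4 263.1 229.6] x [ 0.502 -0.848  0.17 ] z [ 0.555  0.164 -0.816] q [ 0.77  0.01 -0.82  1.   -0.32 -1.08] F [ 0.6  0.4 -2.4] w 40.9
dist 79.5 lat 3.3 along 3.8 angle 6.0 X in lamp fr (N,lat,B) 0.994 0.106 0.005
B now [-0.555 -0.164  0.816] want [-0.546 -0.175  0.819]
iou 0.79
iou 0.63
cost 321.4 -> 202.4 v [-2.013  1.259  1.169 -0.004  0.047 -0.007]
dist 81.3 lat 4.9 along 4.4 angle 5.8 X in lamp fr (N,lat,B) 0.995 0.094 -0.04
```

View pics/r.png

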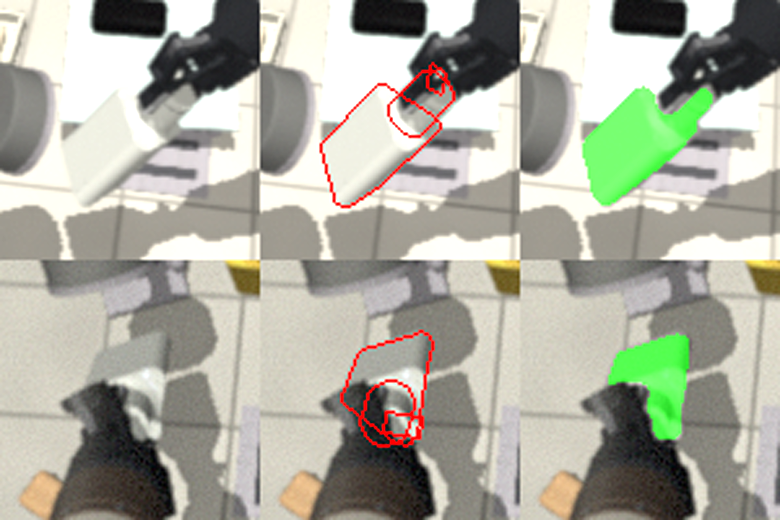

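Side b stands 80 mm out and about 6° off square. In the top view the lip has swung to the right (400,425), as a clockwise turn should make it. I hold here.

>>> move_arm([
  [-1,0,0,0,0,0,0],
  [-1,0,0,0,0,0,0],
  [-1,0,0,0,0,0,0],
  [-1,0,0,0,0,0,0],
  [-1,0,0,0,0,0,0],
])

```text
clock: 16.83
position: [526.4, 263.1, 229.6]
ee_rot: [0.839, -0.451, 0.216, -0.214]
contact_force: [0.4, 0.4, -2.4]
gripper_width: 40.5
```

>>> move_arm([
  [-1,0,0,0,0,0,0],
  [-1,0,0,0,0,0,0],
  [-1,0,0,0,0,0,0],
  [-1,0,0,0,0,0,0],
  [-1,0,0,0,0,0,0],
])

```text
clock: 17.25
position: [526.4, 263.1, 229.6]
ee_rot: [0.839, -0.451, 0.216, -0.214]
contact_force: [0.0, 0.8, -2.8]
gripper_width: 40.4
```

>>> move_arm([
  [-1,0,0,0,0,0,0],
  [-1,0,0,0,0,0,0],
  [-1,0,0,0,0,0,0],
  [-1,0,0,0,0,0,0],
  [-1,0,0,0,0,0,0],
])

```text
clock: 17.67
position: [526.3, 263.1, 229.5]
ee_rot: [0.839, -0.451, 0.216, -0.214]
contact_force: [1.4, 1.8, -2.5]
gripper_width: 40.8
```

>>> move_arm([
  [-1,0,0,0,0,0,0],
  [-1,0,0,0,0,0,0],
  [-1,0,0,0,0,0,0],
  [-1,0,0,0,0,0,0],
  [-1,0,0,0,0,0,0],
])

```text
clock: 18.08
position: [526.4, 263.1, 229.6]
ee_rot: [0.839, -0.451, 0.216, -0.214]
contact_force: [-0.9, 0.5, -2.7]
gripper_width: 40.7
```

>>> move_arm([
  [-1,0,0,0,-0.009,0.028,0],
  [-1,0,0,0,-0.018,0.057,0],
  [-1,0,0,0,-0.018,0.057,0],
])

```text
clock: 18.33
position: [527.2, 265.1, 231.0]
ee_rot: [0.846, -0.455, 0.195, -0.195]
contact_force: [-0.1, 0.7, -0.6]
gripper_width: 41.1
```

>>> move_arm([
  [-1,0,0,0,0.0531,0.0157,-0.0889],
  [-1,0,0,0,0.1062,0.0314,-0.1778],
  [-1,0,0,0,0.1593,0.0471,-0.2667],
  [-1,0,0,0,0.2124,0.0628,-0.3556],
  [-1,0,0,0,0.2655,0.0785,-0.4445],
])

```text
clock: 18.75
position: [526.3, 262.9, 229.4]
ee_rot: [0.699, -0.66, 0.139, -0.238]
contact_force: [0.6, 0.6, -1.5]
gripper_width: 40.6
```

```bash
python3 -c "
from chk import *
chk(2)"
```

```text
t 18.75 pos [526.3 262.9 229.4] x [ 0.089 -0.989 -0.12 ] z [ 0.508  0.149 -0.848] q [ 0.83  0.03 -0.72  0.72 -0.43 -1.38] F [ 0.6  0.6 -1.5] w 40.6
dist 112.0 lat 28.0 along 3.4 angle 95.7 X in lamp fr (N,lat,B) -0.099 0.995 -0.008
B now [-0.508 -0.149  0.848] want [-0.546 -0.175  0.819]
```

>>> move_arm([
  [-1,0,0,0,0.0531,0.0157,-0.0889],
  [-1,0,0,0,0.1062,0.0314,-0.1778],
  [-1,0,0,0,0.1593,0.0471,-0.2667],
  [-1,0,0,0,0.2124,0.0628,-0.3556],
  [-1,0,0,0,0.2655,0.0785,-0.4445],
])

```text
clock: 19.17
position: [526.3, 262.9, 229.4]
ee_rot: [-0.504, 0.819, -0.072, 0.265]
contact_force: [-0.4, 0.5, -2.4]
gripper_width: 41.0
```

>>> move_arm([
  [-1,0,0,0,0.0531,0.0157,-0.0889],
  [-1,0,0,0,0.1062,0.0314,-0.1778],
  [-1,0,0,0,0.1593,0.0471,-0.2667],
  [-1,0,0,0,0.2124,0.0628,-0.3556],
  [-1,0,0,0,0.2655,0.0785,-0.4445],
])

```text
clock: 19.58
position: [526.3, 262.9, 229.4]
ee_rot: [-0.275, 0.921, -0.001, 0.275]
contact_force: [-0.3, -0.4, -2.4]
gripper_width: 40.9
```

>>> move_arm([
  [-1,0,0,0,0.058,0.017,-0.098],
  [-1,0,0,0,0.117,0.035,-0.196],
  [-1,0,0,0,0.175,0.052,-0.293],
  [-1,0,0,0,0.234,0.069,-0.391],
  [-1,0,0,0,0.292,0.086,-0.489],
])

```text
clock: 20.0
position: [526.3, 262.9, 229.4]
ee_rot: [-0.001, 0.961, 0.077, 0.264]
contact_force: [0.2, -0.0, -1.9]
gripper_width: 40.8
```

>>> move_arm([
  [-1,0,0,0,0,0,0],
  [-1,0,0,0,0,0,0],
])

```text
clock: 20.17
position: [526.3, 262.9, 229.4]
ee_rot: [-0.006, 0.961, 0.076, 0.264]
contact_force: [0.0, 0.4, -1.5]
gripper_width: 40.5
```

```bash
python3 -c "
from chk import *
chk(2,'s')"
```

```text
t 20.17 pos [526.3 262.9 229.4] x [-0.86   0.03  -0.509] z [ 0.507  0.149 -0.849] q [ 0.83  0.03 -0.72  0.72 -0.43 -2.99] F [ 0.   0.4 -1.5] w 40.5
dist 81.4 lat 1.6 along 2.1 angle 4.3 X in lamp fr (N,lat,B) 0.997 0.054 -0.055
B now [-0.507 -0.149  0.849] want [-0.546 -0.175  0.819]
iou 0.82
iou 0.74
cost 212.8 -> 166.6 v [ 1.843 -0.03   0.425  0.015  0.027  0.009]
dist 80.3 lat 1.5 along 1.0 angle 5.1 X in lamp fr (N,lat,B) 0.996 0.049 -0.075
```

View pics/s.png

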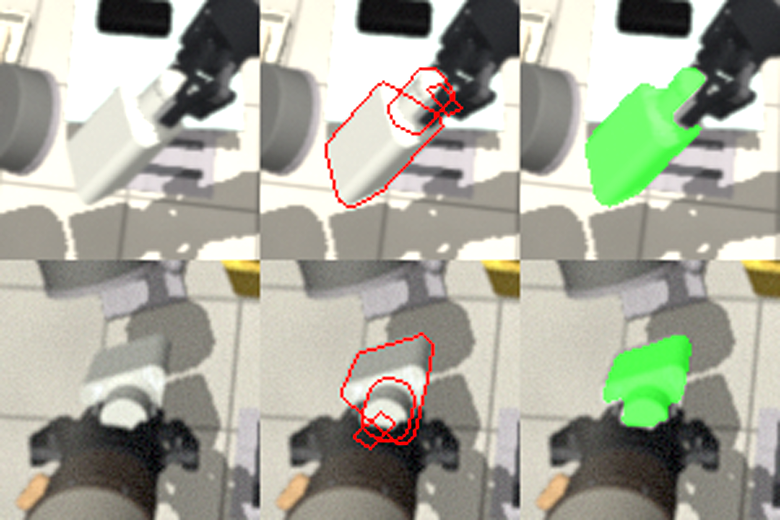

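Side c stands 81 mm out and about 4–5° from square, so I hold it.

>>> move_arm([
  [-1,0,0,0,0,0,0],
  [-1,0,0,0,0,0,0],
  [-1,0,0,0,0,0,0],
  [-1,0,0,0,0,0,0],
  [-1,0,0,0,0,0,0],
])

```text
clock: 20.78
position: [526.4, 263.2, 229.6]
ee_rot: [-0.004, 0.962, 0.077, 0.264]
contact_force: [-0.2, 0.1, -2.4]
gripper_width: 40.6
```

>>> move_arm([
  [-1,0,0,0,0,0,0],
  [-1,0,0,0,0,0,0],
  [-1,0,0,0,0,0,0],
  [-1,0,0,0,0,0,0],
  [-1,0,0,0,0,0,0],
])

```text
clock: 21.2
position: [526.4, 263.1, 229.6]
ee_rot: [-0.004, 0.962, 0.077, 0.264]
contact_force: [0.7, -0.3, -1.5]
gripper_width: 40.7
```

>>> move_arm([
  [-1,0,0,0,0,0,0],
  [-1,0,0,0,0,0,0],
  [-1,0,0,0,0,0,0],
  [-1,0,0,0,0,0,0],
  [-1,0,0,0,0,0,0],
])

```text
clock: 21.62
position: [526.4, 263.1, 229.6]
ee_rot: [-0.004, 0.961, 0.077, 0.264]
contact_force: [0.7, 0.1, -1.9]
gripper_width: 40.5
```

>>> move_arm([
  [-1,0,0,0,0,0,0],
  [-1,0,0,0,0,0,0],
  [-1,0,0,0,0,0,0],
  [-1,0,0,0,0,0,0],
  [-1,0,0,0,0,0,0],
])

```text
clock: 22.03
position: [526.4, 263.1, 229.6]
ee_rot: [-0.004, 0.962, 0.077, 0.264]
contact_force: [-0.7, 0.1, -1.7]
gripper_width: 40.9
```

>>> move_arm([
  [-1,-4,-8,8,-0.031,0.107,0],
  [-1,-8,-16,16,-0.063,0.214,0],
  [-1,-12,-24,24,-0.094,0.321,0],
  [-1,-16,-32,32,-0.126,0.428,0],
  [-1,-20,-40,40,-0.157,0.535,0],
])

```text
clock: 22.45
position: [505.9, 224.4, 272.5]
ee_rot: [-0.005, 1.0, 0.009, 0.023]
contact_force: [1.3, -0.8, -2.3]
gripper_width: 40.7
```

>>> move_arm([
  [-1,4,-15,0,0,0,0],
  [-1,9,-35,0,0,0,0],
  [-1,14,-57,0,0,0,0],
  [-1,19,-80,0,0,0,0],
  [-1,24,-100,0,0,0,0],
])

```text
clock: 22.87
position: [530.7, 122.1, 269.5]
ee_rot: [-0.004, 1.0, 0.007, 0.025]
contact_force: [0.7, 0.0, -1.7]
gripper_width: 40.6
```

>>> move_arm([
  [-1,5,-20,0,0,0,0],
  [-1,9,-38,0,0,0,0],
  [-1,13,-53,0,0,0,0],
  [-1,15,-64,0,0,0,0],
  [-1,15,-66,0,0,0,0],
])

```text
clock: 23.28
position: [545.7, 55.8, 269.5]
ee_rot: [-0.003, 1.0, 0.007, 0.025]
contact_force: [-0.3, 0.3, -2.8]
gripper_width: 40.8
```

>>> move_arm([
  [-1,0,0,0,0,0,0],
  [-1,0,0,0,0,0,0],
])

```text
clock: 23.45
position: [545.3, 57.6, 269.5]
ee_rot: [-0.004, 1.0, 0.007, 0.025]
contact_force: [0.2, -0.6, -2.2]
gripper_width: 40.8
```

```bash
cat > up.py <<'E'
from fit import *
def up(name):
    s=st();T=Rot.from_quat(s["ee_rot"]).as_matrix()
    R0=np.c_[T[:,0],-T[:,1],-T[:,2]]@Rz(-np.radians(40)); b0=s["position"]-83.4*R0[:,2]
    R,b=fit(R0,b0,name); print("base",b0.round(1),b.round(1),"axis",R[:,2].round(3),"tool",T[:,2].round(4))
E
python3 -c "
from up import *
up('t')"
```

```text
t 23.45 pos [545.3  57.6 269.5] x [-0.999 -0.007 -0.05 ] z [ 0.05   0.015 -0.999] q [ 0.4   0.18 -0.09  0.01 -1.25 -1.97] F [ 0.2 -0.6 -2.2] w 40.8
iou 0.75
iou 0.38
cost 374.5 -> 329.6 v [ 5.110e-01  1.573e+00 -8.316e+00  1.000e-03 -2.900e-02  2.800e-02]
base [549.5  58.8 186.2] [552.3  60.6 178.1] axis [-0.078 -0.018  0.997] tool [ 0.0497  0.0149 -0.9987]
```

View pics/t.png

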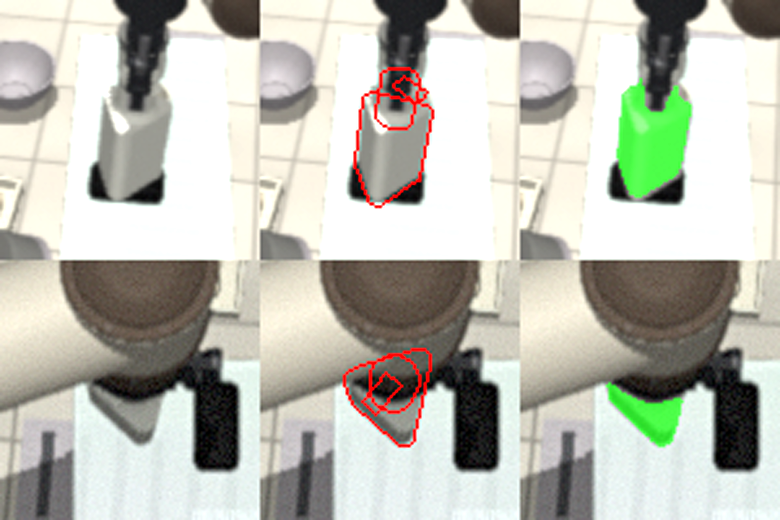

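>>> move_arm([
  [-1,0,0,-8,-0.008,0.025,0],
  [-1,0,0,-24,-0.015,0.05,0],
  [-1,0,0,-45,-0.015,0.05,0],
  [-1,0,0,-66,-0.015,0.05,0],
  [-1,0,0,-80,-0.015,0.05,0],
])

```text
clock: 24.07
position: [543.8, 57.1, 185.3]
ee_rot: [-0.004, 1.0, -0.001, -0.003]
contact_force: [0.4, 0.3, -2.6]
gripper_width: 40.6
```

>>> move_arm([
  [-1,0,0,-12,0,0,0],
  [-1,0,0,-24,0,0,0],
  [-1,0,0,-34,0,0,0],
  [-1,0,0,-42,0,0,0],
  [-1,0,0,-42,0,0,0],
])

```text
clock: 24.48
position: [543.9, 56.8, 144.7]
ee_rot: [-0.004, 1.0, -0.001, -0.003]
contact_force: [-0.2, -0.6, -2.4]
gripper_width: 40.8
```

```bash
python3 -c "
from up import *
up('u')"
```

```text
t 24.48 pos [543.9  56.8 144.7] x [-1.    -0.007  0.006] z [-0.006 -0.002 -1.   ] q [ 0.4   0.3  -0.25 -0.   -1.03 -1.96] F [-0.2 -0.6 -2.4] w 40.8
iou 0.75
iou 0.36
cost 235.0 -> 158.7 v [ 0.71   0.352 -0.198  0.014 -0.053 -0.051]
base [543.5  56.7  61.3] [548.5  58.1  61.2] axis [-0.048 -0.011  0.999] tool [-0.0057 -0.0018 -1.    ]
```

View pics/u.png

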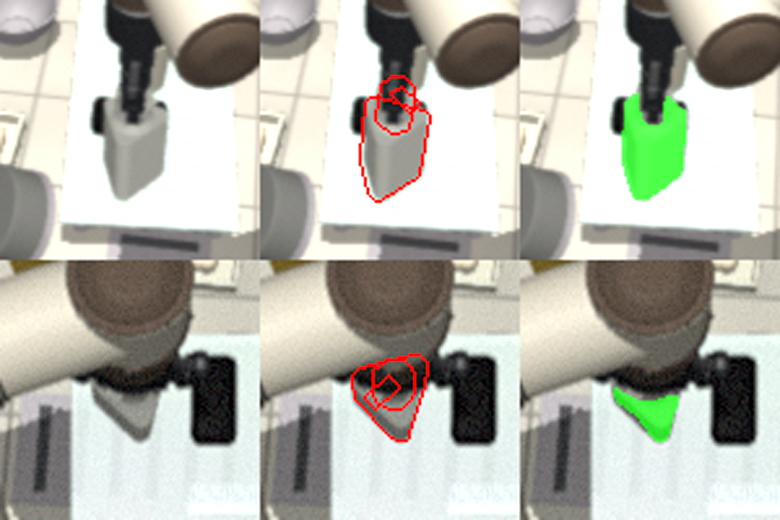

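>>> move_arm([
  [-1,0,0,-3,0,0,0],
  [-1,0,0,-6,0,0,0],
  [-1,0,0,-8,0,0,0],
  [-1,0,0,-9,0,0,0],
  [-1,0,0,-9,0,0,0],
])

```text
clock: 25.1
position: [545.1, 57.0, 138.3]
ee_rot: [-0.004, 1.0, -0.0, -0.0]
contact_force: [0.8, -0.1, -2.0]
gripper_width: 40.9
```

>>> move_arm([
  [-1,0,0,-0.5,0,0,0],
  [-1,0,0,-1,0,0,0],
  [-1,0,0,-1.5,0,0,0],
  [-1,0,0,-1.5,0,0,0],
])

```text
clock: 25.43
position: [545.3, 57.1, 137.0]
ee_rot: [-0.004, 1.0, -0.0, -0.0]
contact_force: [0.2, -0.1, -2.4]
gripper_width: 40.7
```

>>> move_arm([
  [-1,0,0,-0.5,0,0,0],
  [-1,0,0,-1,0,0,0],
  [-1,0,0,-1.5,0,0,0],
  [-1,0,0,-2,0,0,0],
  [-1,0,0,-2,0,0,0],
])

```text
clock: 25.85
position: [545.3, 57.1, 134.9]
ee_rot: [-0.004, 1.0, -0.0, -0.0]
contact_force: [1.0, -0.7, -2.5]
gripper_width: 40.9
```

>>> move_arm([
  [-1,0,0,-0.5,0,0,0],
  [-1,0,0,-1,0,0,0],
  [-1,0,0,-1,0,0,0],
])

```text
clock: 26.1
position: [545.3, 57.1, 134.0]
ee_rot: [-0.004, 1.0, -0.0, -0.0]
contact_force: [-0.3, -0.6, -2.6]
gripper_width: 40.8
```

>>> move_arm([
  [-1,0,0,-0.5,0,0,0],
  [-1,0,0,-1,0,0,0],
  [-1,0,0,-1,0,0,0],
])

```text
clock: 26.35
position: [545.6, 57.2, 133.4]
ee_rot: [-0.004, 1.0, -0.0, 0.0]
contact_force: [0.3, 0.6, -0.2]
gripper_width: 40.6
```

>>> move_arm([
  [-1,0,0,-0.5,0,0,0],
  [-1,0,0,-1,0,0,0],
  [-1,0,0,-1,0,0,0],
])

```text
clock: 26.6
position: [545.9, 57.2, 133.3]
ee_rot: [-0.004, 1.0, -0.0, 0.001]
contact_force: [-2.1, -0.7, 5.2]
gripper_width: 40.6
```

Contact came at z = 133.3, the height at which the bottle was picked up, with 5 N. I open the fingers slowly.

>>> move_arm([
  [-0.1,0,0,0,0,0,0],
  [0.0,0,0,0,0,0,0],
  [0.2,0,0,0,0,0,0],
  [0.5,0,0,0,0,0,0],
  [1,0,0,0,0,0,0],
])

```text
clock: 27.02
position: [545.2, 57.0, 131.7]
ee_rot: [-0.004, 1.0, -0.0, -0.0]
contact_force: [0.1, 0.2, 0.1]
gripper_width: 73.5
```

>>> move_arm([
  [1,0,0,0,0,0,0],
  [1,0,0,0,0,0,0],
  [1,0,0,0,0,0,0],
  [1,0,0,0,0,0,0],
  [1,0,0,0,0,0,0],
])

```text
clock: 27.43
position: [545.4, 57.1, 132.0]
ee_rot: [-0.004, 1.0, -0.0, -0.0]
contact_force: [-0.6, 0.6, 0.2]
gripper_width: 85.0
```

```bash
python3 -c "
from zoom import *
zoom('v',ctr=(545,57,150),h=40,k=8)"
```

```text
t 27.43 pos [545.4  57.1 132. ] x [-1.    -0.008  0.   ] z [-0. -0. -1.] q [ 0.4   0.31 -0.27  0.   -0.99 -1.96] F [-0.6  0.6  0.2] w 85.0
```

View pics/v.png

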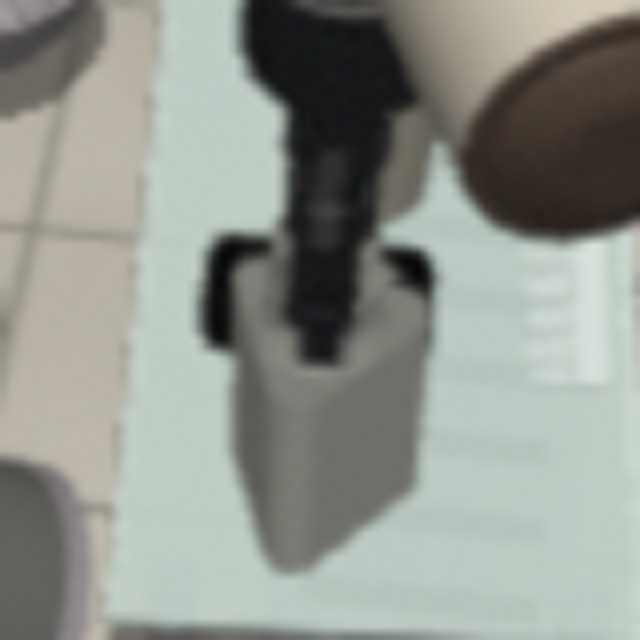

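The bottle stands upright, with the near finger open in front of the cap. I raise straight up and clear.

>>> move_arm([
  [1,0,0,5,0,0,0],
  [1,0,0,15,0,0,0],
  [1,0,0,30,0,0,0],
  [1,0,0,50,0,0,0],
  [1,0,0,70,0,0,0],
])

```text
clock: 27.9
position: [545.4, 57.0, 203.7]
ee_rot: [-0.004, 1.0, -0.0, -0.0]
contact_force: [1.3, 0.5, 0.3]
gripper_width: 85.5
```

>>> move_arm([
  [1,0,0,20,0,0,0],
  [1,0,0,45,0,0,0],
  [1,0,0,70,0,0,0],
  [1,0,0,90,0,0,0],
  [1,0,0,100,0,0,0],
])

```text
clock: 28.32
position: [546.5, 57.2, 306.5]
ee_rot: [-0.004, 1.0, 0.0, 0.003]
contact_force: [-0.2, -0.4, 0.6]
gripper_width: 85.5
```

>>> move_arm([
  [1,-30,0,0,0,0,0],
  [1,-60,0,0,0,0,0],
  [1,-90,0,0,0,0,0],
  [1,-110,0,0,0,0,0],
  [1,-110,0,0,0,0,0],
])

```text
clock: 28.73
position: [432.1, 56.6, 303.1]
ee_rot: [-0.004, 1.0, 0.0, 0.0]
contact_force: [-0.4, 0.3, -0.2]
gripper_width: 85.6
```

Run:
```python
from look import *
st()
for n in ("side","top"):
    p=optics.get_image(n); cv2.imwrite(f"pics/{n}9.png",p["frame"])
    g=p["frame"].copy(); R=Rz(np.radians(140))
    for P in body(): cv2.polylines(g,[np.int32(np.round(cv2.convexHull(np.float32(proj(p,P@R.T+[546,57,50])))))],1,(0,0,255),1)
    c=proj(p,[546,57,120])[0].astype(int);h=45
    r=np.hstack([x[c[1]-h:c[1]+h,c[0]-h:c[0]+h] for x in (p["frame"],g)])
    O=r if n=="side" else np.vstack([O,r])
cv2.imwrite("pics/w.png",cv2.resize(O,None,fx=3.3,fy=3.3,interpolation=cv2.INTER_CUBIC))
```

```text
t 28.73 pos [432.1  56.6 303.1] x [-1.    -0.009 -0.001] z [ 0.     0.001 -1.   ] q [ 0.51 -0.01 -0.22 -0.   -1.37 -2.07] F [-0.4  0.3 -0.2] w 85.6
```

View pics/w.png

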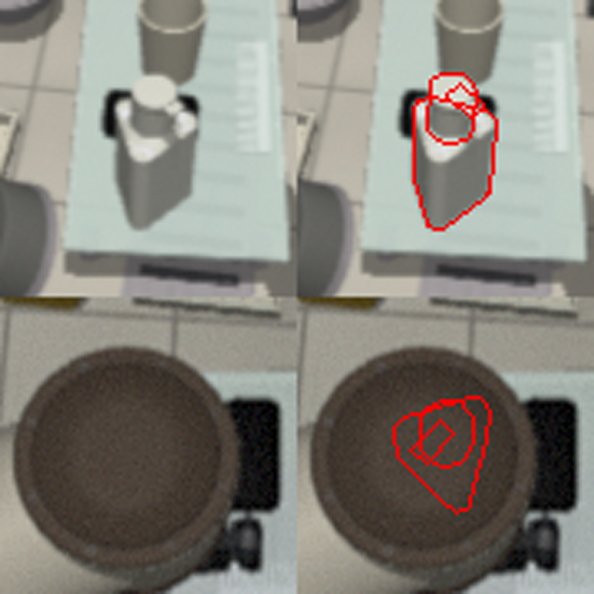

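View pics/side9.png

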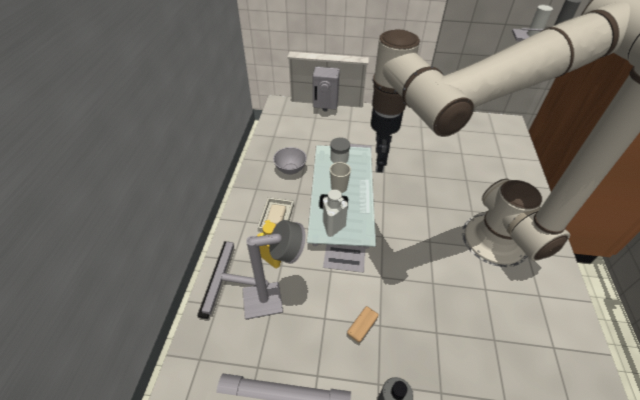

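The side picture shows the bottle standing upright on the shelf at (335,215), matching the upright model. The other things and the lamp are where they were, and the gripper is open and clear.

```bash
python3 -c "
from bench import workorder
print(workorder.job_done())"
```

```text
the job is handed in; nothing more can be done
None
```

I showed the white bottle's three sides to the lamp in the order a, b, c, turning it 120° clockwise between them. Each side was held still for just under 2 s, by the fits about 80 mm from the glass, within 5 mm of centre and 4–6° from square. I then set it upright on the shelf, let go and moved clear, and handed the job in at about 29 s.

- **Final check:** the last side picture shows the bottle upright, matching its upright model, with the lamp and the other things unmoved. In the last top picture the arm hid the bottle, so that camera did not confirm its final stance.
- **Setting down:** it touched the shelf at the same arm height it was picked up from, with about 5 N. I saw no contact with the lamp.
- **Disagreement on finger height:** in the pictures the fingertips stood about 35 mm further back along the tool than the reported position says. I went by the pictures for the grip and by the bottle's measured height for the showing, and the later fits agreed with that.
- **Departures from the text:** I gripped about 40° away from the bottle's y direction, clear of the lip, and left a few degrees off square. Both were needed for the last joint to manage the full 240° turn.
- **Slight lean in the hand:** one fit before setting down suggested the bottle leaned about 3°. It stood straight once released.

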